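# Battery change on the car park's emergency light

## Robot

A 7-joint arm with a two-finger parallel gripper is mounted at the origin on the work surface. World frame = base frame: x ahead of the robot, y to its left, z up, the work surface at z = 0. Lengths are in m, angles in rad, forces in N, time in s.
With the tool pointing down it reaches from about 0.425 to 0.925 m from the base axis. Payload 6.8 kg.
Tool frame: the origin (TCP) lies on the mounting face of the last link; the fingertips stand 173 mm ahead of it and the grasp point (between the pads) lies 155 mm ahead of it; z points along the fingers, y is the line along which they close (so a half turn about z gives the same grasp; the last joint's range is limited). The gripper opens to 85 mm and grips with 20 to 120 N. Pads are 22 mm wide; open, the fingers measure 114 mm over their backs; the gripper's body (76 mm by 85 mm) begins 54 mm behind the grasp point. The pads swing forward as they close: fully open they stand 13 mm farther back than shut.
Start: joints at [-1.278, 0.477, 0.022, 1.555, -0.011, 1.109, -0.083], TCP at [0.263, 0.622, 0.405] pointing down, gripper open.
Joint ranges: [-2.96, 2.96], [-0.34, 2.1], [-1.41, 1.46], [0.24, 2.44], [-1.37, 4.51], [0.17, 1.92], [-2.96, 2.96]. Speed limits (rad/s): [2.39, 2.39, 3.14, 3.14, 3.14, 3.14, 3.14].

## Interface

Orientations are given as a rotation vector (axis times angle).
In Python, from bench import r gives the robot as it stands.
- The arm moves only by the tool carry_out, never from a script. Its argument "moves" is a list of rows, each a list of 5 numbers: the shift along the tool's x, y, z in m, then the turn about the tool's z in rad, then the finger opening in m, from 0 to 0.0854. In form: [[dx, dy, dz, roll, claw], ...]. A call has exactly 8 rows; each row is the pose to reach, as a shift and turn from the pose commanded when the call began, along the tool's axes at that moment; what a row does not reach only later rows make up. A row lasts 1/10 s, in which the tool goes at most 50 mm and 8.59 degrees, less where a joint would pass 70% of its speed; a pose out of reach is approached as far as the arm can. A call with a gripper value outside its range is refused whole. The fingers move at their own pace and stop on an object; "force" is the grip in N (left out, the last holds). Time passes only in rows, so rows that repeat a pose let the fingers close, or fill a call up. It gives the time, the measured TCP pose, the force, the opening and the grip force at its end, in the units of the state.
- r.get_obs(): the state, without advancing time (a new reading comes with each control period).
- r.grab_frame(name): name is "side" or "top" or "wrist"; returns the picture (420x560x3 uint8, red, green, blue); there is no depth.
- r.calibration(name): a dict with "fx", "fy", "cx", "cy" (pixels), "rvec" (rotation vector, rad) and "tvec" (3), from world to camera coordinates, as OpenCV has them. Camera axes: x right, y down, z forward; pixel columns grow to the right and rows downward; lengths in m; the calibration is good to about 2 mm. A picture is of the moment at which its call begins: read the wrist's pose just before it. calibration takes no time and is no camera call; for the wrist camera it gives the pose at the moment of the call.
- r.hand_in(): hands the job in; it is judged then, once.
The state is a dict: "clock": time; "joints": joint angles; "qvel": joint speeds; "tau": joint torques, N m; "tcp_pos": TCP position; "orientation": TCP orientation; "contact_force": force on the tool from outside, world axes, zero at the start; "moment": the same for the moment, N m; "grip_width": finger opening in m; "gripper_force": force on a finger pad.
Only numpy, scipy, OpenCV 4.12 (cv2) and the standard library are available. Lean on these libraries where they do the work, as an engineer would, in place of code of your own. Each camera call takes 0.05 s, during which the arm holds its last target. There are 200 camera calls.

## Task

Change the battery packs of the emergency light: take the pin tool from its stand, hold the recessed release down with it and with it push the battery slide out all the way. Lay every old pack that is in the slide in the grey collection tray, set the three fresh packs from the bench into the three bays, flat and fully down, and push the slide home until it latches. Put the pin tool back upright in its stand, do not throw the packs or drop them from a height, and leave the other things on the bench where they are.

Things in the scene. Friction and masses are not known exactly. Their poses are not given: they have to be found in the camera images.
- light: emergency twin-spot light, fixed to the bench: red steel case 300 mm long (x), 120 mm wide (y), 56 mm high, with a lamp box and two round lamps (to 220 mm high) on the last 85 mm of its far end. Origin: bench height, middle of the mouth where the battery slide comes out. Its x axis points along the case away from the mouth; the slide comes out along its -x.
- slide (a joint): battery slide of the light: 0 home, 0.262 m fully out. Latched when home (2 mm play); freed, it slides with 1.5 N friction and stays where left. Pushed home, its latch rides over by itself and clicks in (5 N more over the last 25 mm). It is a grey front block (45 mm along the slide, 120 mm wide, 4 to 54 mm above the bench) and a grey tray behind it, its floor 15 mm above the bench.
- release (a joint): release button at the bottom of the recess in the front block: 0 = up, 0.006 m = fully down; needs about 2 N to start and 5 N at the bottom. It frees the slide when pressed at least 5 mm. After the slide is home and latched it is up again.
- release_mouth (a point): centre of the mouth of the round recess in the top face of the slide's front block: 15 mm across, button 14 mm below the mouth, then 6 mm of travel. It moves with the slide, so a pin standing in it on the pressed button can push the slide out by the recess wall. x axis level, into the case (the way home); z up.
- slide_front (a point): middle of the slide's flat outer front face (50 mm high, 120 mm wide), at 29 mm above the bench; push here, along this point's +x, to send the slide home. x axis level, into the case (the way home); z up.
- bay1 (a point): centre of the floor of battery bay 1 in the slide's tray (nearest the front block). Takes one pack lying flat, long side along this point's y: 96 mm between the tray's side walls (13 mm high above the floor), 46 mm along x between two rounded ribs 8 mm high. Bays lie 70 mm apart; with the slide out the last bay's centre is 70 mm from the case. x axis level, into the case (the way home); z up.
- bay2 (a point): centre of the floor of battery bay 2 in the slide's tray (middle). Takes one pack lying flat, long side along this point's y: 96 mm between the tray's side walls (13 mm high above the floor), 46 mm along x between two rounded ribs 8 mm high. Bays lie 70 mm apart; with the slide out the last bay's centre is 70 mm from the case. x axis level, into the case (the way home); z up.
- bay3 (a point): centre of the floor of battery bay 3 in the slide's tray (farthest from the front block). Takes one pack lying flat, long side along this point's y: 96 mm between the tray's side walls (13 mm high above the floor), 46 mm along x between two rounded ribs 8 mm high. Bays lie 70 mm apart; with the slide out the last bay's centre is 70 mm from the case. x axis level, into the case (the way home); z up.
- old1: old battery pack that may lie in bay 1 at the start (absent: None): black box 90 (x) x 40 (y) x 26 (z) mm, 0.22 kg, grip it across the 40 mm. Origin: centre of its underside. Hidden in the case until the slide is out.
- old2: old battery pack that may lie in bay 2 at the start (absent: None): black box 90 (x) x 40 (y) x 26 (z) mm, 0.22 kg, grip it across the 40 mm. Origin: centre of its underside. Hidden in the case until the slide is out.
- old3: old battery pack that may lie in bay 3 at the start (absent: None): black box 90 (x) x 40 (y) x 26 (z) mm, 0.22 kg, grip it across the 40 mm. Origin: centre of its underside. Hidden in the case until the slide is out.
- fresh1: fresh battery pack lying flat on the bench at the start: black box 90 (x) x 40 (y) x 26 (z) mm, the same as the old ones, 0.22 kg. Origin: centre of its underside.
- fresh2: fresh battery pack lying flat on the bench at the start: black box 90 (x) x 40 (y) x 26 (z) mm, the same as the old ones, 0.22 kg. Origin: centre of its underside.
- fresh3: fresh battery pack lying flat on the bench at the start: black box 90 (x) x 40 (y) x 26 (z) mm, the same as the old ones, 0.22 kg. Origin: centre of its underside.
- pin_tool: pin tool, standing upright in its stand: round steel pin 6 mm across and 50 mm long below, square wooden handle 22 x 22 x 60 mm above. Origin: tip of the pin; z points up to the handle (handle from 50 to 110 mm above the tip); x and y are square to the handle's faces.
- stand_hole (a point): centre of the mouth, 55 mm above the bench, of the 12 mm hole in the pin tool's fixed grey stand (block 60 x 60 mm, 55 mm high). The pin hangs in it, 50 mm deep, and the handle's foot rests on the stand.
- tray: grey open collection tray for the old packs, fixed to the bench: 170 (x) x 270 (y) mm, 55 mm high, walls 4 mm, floor 4 mm. Origin: centre of its underside.
- mug: bystander: white mug, 80 mm across, 90 mm tall; not to be moved
- grease_can: bystander: can, 60 mm across, 100 mm tall; not to be moved
- tape_roll: bystander: roll of tape lying flat, 90 mm across, 25 mm high; not to be moved
- screwdriver: bystander: screwdriver lying flat; not to be moved
- padlock: bystander: brass padlock lying flat, 50 x 45 x 22 mm with a shackle; not to be moved
- gauge: bystander: round pressure gauge lying face up, 60 mm across, 22 mm high; not to be moved
Mind the look-alikes: they are no part of the job. What is shaped like the fresh1 but turquoise is not meant. There is more than one size of the part that bears stand_hole; the job needs the larger.

How it is judged:
On the way, in this order (a step that is already met when the one before it is completed fails the run):
1. the slide has been freed and started outward while the pin tool holds the release down (value of joint slide above 0.008 m and value of joint release above 0.0035 m and contact force between pin_tool and release above 0.5 N), for 0.04 s.
2. the slide is fully out (value of joint slide above 0.235 m), for 0.1 s.
3. all old packs lie in the collection tray and each bay holds a fresh pack, while the slide is out (x of old1 in the frame of tray between -0.08 and 0.08 m and y of old1 in the frame of tray between -0.13 and 0.13 m and z of each of old1, old2, old3 in the frame of tray below 0.05 m and x of old2 in the frame of tray between -0.08 and 0.08 m and y of old2 in the frame of tray between -0.13 and 0.13 m and x of old3 in the frame of tray between -0.08 and 0.08 m and y of old3 in the frame of tray between -0.13 and 0.13 m and ((horizontal distance between fresh1 and bay1 below 0.008 m and z of fresh1 in the frame of bay1 below 0.004 m and angle between the x axis of fresh1 and the y axis of bay1, either way round below 0.12 rad) or (horizontal distance between fresh2 and bay1 below 0.008 m and z of fresh2 in the frame of bay1 below 0.004 m and angle between the x axis of fresh2 and the y axis of bay1, either way round below 0.12 rad) or (horizontal distance between fresh3 and bay1 below 0.008 m and z of fresh3 in the frame of bay1 below 0.004 m and angle between the x axis of fresh3 and the y axis of bay1, either way round below 0.12 rad)) and ((horizontal distance between fresh1 and bay2 below 0.008 m and z of fresh1 in the frame of bay2 below 0.004 m and angle between the x axis of fresh1 and the y axis of bay2, either way round below 0.12 rad) or (horizontal distance between fresh2 and bay2 below 0.008 m and z of fresh2 in the frame of bay2 below 0.004 m and angle between the x axis of fresh2 and the y axis of bay2, either way round below 0.12 rad) or (horizontal distance between fresh3 and bay2 below 0.008 m and z of fresh3 in the frame of bay2 below 0.004 m and angle between the x axis of fresh3 and the y axis of bay2, either way round below 0.12 rad)) and ((horizontal distance between fresh1 and bay3 below 0.008 m and z of fresh1 in the frame of bay3 below 0.004 m and angle between the x axis of fresh1 and the y axis of bay3, either way round below 0.12 rad) or (horizontal distance between fresh2 and bay3 below 0.008 m and z of fresh2 in the frame of bay3 below 0.004 m and angle between the x axis of fresh2 and the y axis of bay3, either way round below 0.12 rad) or (horizontal distance between fresh3 and bay3 below 0.008 m and z of fresh3 in the frame of bay3 below 0.004 m and angle between the x axis of fresh3 and the y axis of bay3, either way round below 0.12 rad)) and value of joint slide above 0.15 m), for 0.2 s.
At the end, for the whole second after the job is handed in: Slide home (4 mm) and latched (release up, 1.5 mm); each bay holds a fresh pack flat on its floor (4 mm), centred within 8 mm; every old pack lies in the tray; the pin tool stands upright in its stand, handle down on it (6 mm); all at rest (value of joint slide below 0.004 m and value of joint release below 0.0015 m and ((horizontal distance between fresh1 and bay1 below 0.008 m and z of fresh1 in the frame of bay1 below 0.004 m and angle between the x axis of fresh1 and the y axis of bay1, either way round below 0.12 rad) or (horizontal distance between fresh2 and bay1 below 0.008 m and z of fresh2 in the frame of bay1 below 0.004 m and angle between the x axis of fresh2 and the y axis of bay1, either way round below 0.12 rad) or (horizontal distance between fresh3 and bay1 below 0.008 m and z of fresh3 in the frame of bay1 below 0.004 m and angle between the x axis of fresh3 and the y axis of bay1, either way round below 0.12 rad)) and ((horizontal distance between fresh1 and bay2 below 0.008 m and z of fresh1 in the frame of bay2 below 0.004 m and angle between the x axis of fresh1 and the y axis of bay2, either way round below 0.12 rad) or (horizontal distance between fresh2 and bay2 below 0.008 m and z of fresh2 in the frame of bay2 below 0.004 m and angle between the x axis of fresh2 and the y axis of bay2, either way round below 0.12 rad) or (horizontal distance between fresh3 and bay2 below 0.008 m and z of fresh3 in the frame of bay2 below 0.004 m and angle between the x axis of fresh3 and the y axis of bay2, either way round below 0.12 rad)) and ((horizontal distance between fresh1 and bay3 below 0.008 m and z of fresh1 in the frame of bay3 below 0.004 m and angle between the x axis of fresh1 and the y axis of bay3, either way round below 0.12 rad) or (horizontal distance between fresh2 and bay3 below 0.008 m and z of fresh2 in the frame of bay3 below 0.004 m and angle between the x axis of fresh2 and the y axis of bay3, either way round below 0.12 rad) or (horizontal distance between fresh3 and bay3 below 0.008 m and z of fresh3 in the frame of bay3 below 0.004 m and angle between the x axis of fresh3 and the y axis of bay3, either way round below 0.12 rad)) and x of old1 in the frame of tray between -0.08 and 0.08 m and y of old1 in the frame of tray between -0.13 and 0.13 m and z of each of old1, old2, old3 in the frame of tray below 0.05 m and x of old2 in the frame of tray between -0.08 and 0.08 m and y of old2 in the frame of tray between -0.13 and 0.13 m and x of old3 in the frame of tray between -0.08 and 0.08 m and y of old3 in the frame of tray between -0.13 and 0.13 m and horizontal distance between pin_tool and stand_hole below 0.008 m and angle between pin_tool's own z axis and vertical below 0.12 rad and z of pin_tool in the frame of stand_hole below -0.044 m and linear speed of each of old1, old2, old3, fresh1, fresh2, fresh3, pin_tool below 0.03 m/s); the robot touches nothing.
It fails at once if a bystander is shifted by more than 4 cm (distance of any of mug, grease_can, tape_roll, screwdriver, padlock, gauge from where it was at the start of the episode above 0.04 m).
It fails at once if a battery pack is dropped from more than about 13 cm or thrown (over 1.6 m/s) (linear speed of any of old1, old2, old3, fresh1, fresh2, fresh3 above 1.6 m/s).
Of old1, old2, old3 only 1 to 3 are there at a start; the rules pass over those that are not, and their reading is None.
At some moment in a run one of fresh1, fresh2, fresh3 may be knocked a few centimetres aside while the robot is not near it.
It also fails if it takes over 210 s, if anything falls off the work surface, if the arm or the gripper's body presses on something with over 40 N, if the wrist force passes 120 N, or if a joint passes its speed limit or range.

## Working session

There is one attempt and no reset: what is moved stays moved. The work goes in short steps, Python scripts to look and compute and a tool call to move; the robot and the scene stay as the last step left them, time stands still between calls to the robot, and variables do not carry over. Pictures are saved under pics/ and viewed, at most 14 in all, crops included, and the job is handed in when it is done.

Besides the shell and the picture viewer there is one more tool, called after "Call:" as name([rows], argument=value, ...), one row to a line, values as JSON. carry_out: Moves the arm, as the interface text tells. Its arguments: {"type":"object","properties":{"moves":{"type":"array","items":{"type":"array","items":{"type":"number"}}},"force":{"type":"number"}},"required":["moves"]}

```bash
mkdir -p pics; ls; cat > h.py <<'E'
import numpy as np, cv2
from scipy.spatial.transform import Rotation as R
from bench import r
def cal(n):
    c=r.calibration(n); return (c['fx'],c['fy'],c['cx'],c['cy']),R.from_rotvec(c['rvec']).as_matrix(),np.array(c['tvec'])
def ray(n,u,v,c=None):
    (fx,fy,cx,cy),M,t=c or cal(n)
    return -M.T@t, M.T@np.array([(u-cx)/fx,(v-cy)/fy,1])
def onz(n,u,v,z,c=None):
    o,d=ray(n,u,v,c); return o+d*(z-o[2])/d[2]
def proj(n,p,c=None):
    (fx,fy,cx,cy),M,t=c or cal(n); q=M@np.array(p)+t
    return np.array([fx*q[0]/q[2]+cx,fy*q[1]/q[2]+cy])
def shot(n,f,s=1):
    im=r.grab_frame(n); np.save('pics/'+f+'.npy',im)
    cv2.imwrite('pics/'+f+'.png',cv2.resize(im[:,:,::-1],None,fx=s,fy=s,interpolation=cv2.INTER_CUBIC)); return im
def tool(p,yaw=None):
    "shift in tool axes to bring grasp point to p (world)"
    o=r.get_obs(); M=R.from_rotvec(o['orientation']).as_matrix()
    return M.T@(np.array(p)-(np.array(o['tcp_pos'])+M@[0,0,.155]))
E
python3 - <<'E'
from h import *
shot('top','top0',1.4); shot('side','side0',1.4)
o=r.get_obs(); print({k:np.round(v,3) for k,v in o.items()})
print(R.from_rotvec(o['orientation']).as_matrix().round(3))
for n in('top','side','wrist'):
    c=cal(n); print(n,c[0],(-c[1].T@c[2]).round(3),c[1].round(2).tolist())
E
```

```text
pics
{'clock': np.float64(0.1), 'joints': array([-1.278,  0.478,  0.022,  1.556, -0.012,  1.109, -0.083]), 'qvel': array([-0.001, -0.002,  0.001, -0.002, -0.   ,  0.   , -0.002]), 'tau': array([ 6.0000e-03, -5.9776e+01,  1.6150e+00, -2.8195e+01,  1.3000e-02,
        5.0000e-03, -0.0000e+00]), 'tcp_pos': array([0.263, 0.621, 0.404]), 'orientation': array([-6.250e-01, -3.078e+00,  3.000e-03]), 'contact_force': array([-0.538, -0.394, -0.175]), 'moment': array([-0.028,  0.071,  0.008]), 'gripper_force': np.float64(0.0), 'grip_width': np.float64(0.086)}
[[-0.921  0.39  -0.001]
 [ 0.39   0.921 -0.002]
 [-0.    -0.002 -1.   ]]
top (535.3353317380106, 535.3353317380106, 282.9500410899466, 210.3321732113758) [0.35  0.034 1.891] [[-0.02, -1.0, 0.01], [-0.99, 0.02, -0.12], [0.12, -0.01, -0.99]]
side (444.754983325511, 444.754983325511, 273.62455612455756, 215.47270770717293) [ 0.188 -0.776  0.933] [[0.91, -0.41, 0.02], [-0.28, -0.65, -0.71], [0.3, 0.64, -0.7]]
wrist (289.562247099942, 289.562247099942, 278.8395700908608, 212.10402448037686) [0.187 0.654 0.374] [[0.39, 0.92, -0.0], [0.87, -0.37, 0.32], [0.3, -0.13, -0.95]]
```

View pics/top0.png

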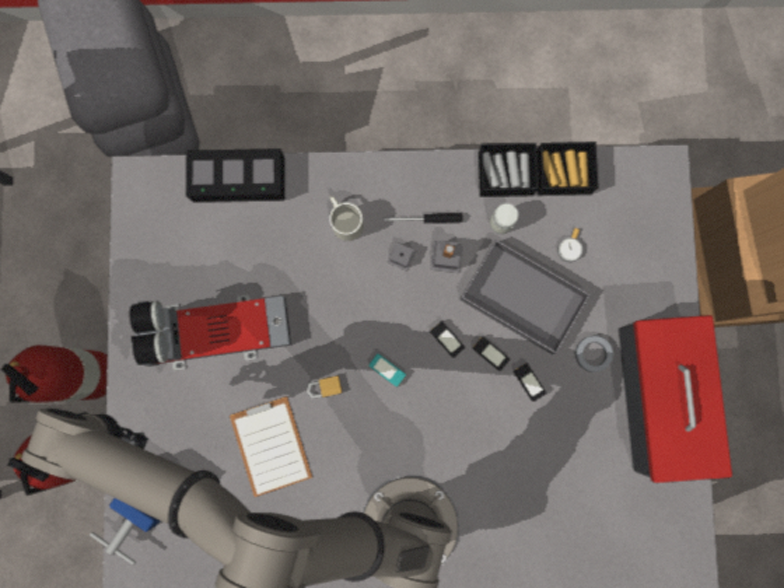

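View pics/side0.png

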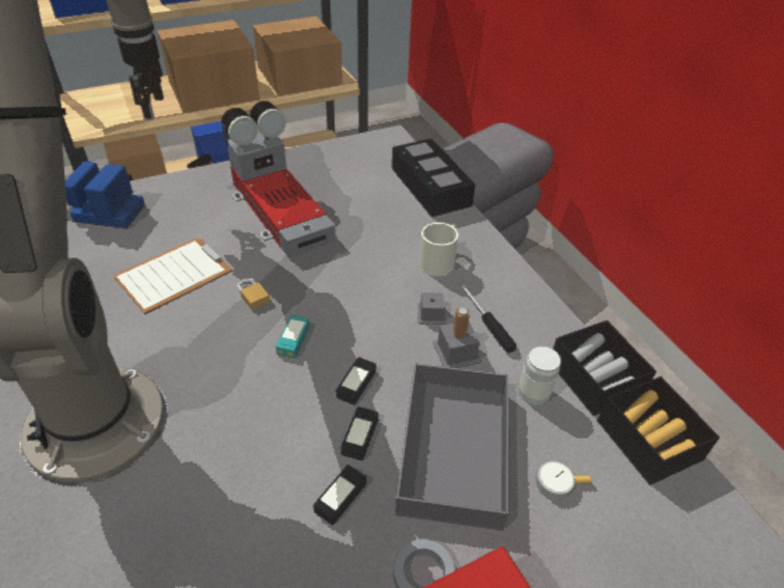

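Top view (784 px scale): the black packs are at (447,338), (491,353) and (529,380). The turquoise look-alike is at (388,369). The large stand with the tool is at (447,252) and the small empty stand at (402,252). The light's slide front is at about (278,320) and comes out to the right; the tray is at (530,293). I'll measure these now.

```bash
python3 - <<'E'
from h import *
im=np.load('pics/top0.npy'); c=cal('top')
hsv=cv2.cvtColor(im,cv2.COLOR_RGB2HSV)
# black packs
for name,(u,v) in dict(f1=(319,241),f2=(351,252),f3=(378,271)).items():
    m=np.zeros(im.shape[:2],np.uint8); w=18
    sub=im[v-w:v+w,u-w:u+w].astype(int).max(2); mm=((sub<55)|(sub>130)).astype(np.uint8)
    n,l,st,ce=cv2.connectedComponentsWithStats(mm,connectivity=8)
    mm=(l==1+np.argmax(st[1:,4])).astype(np.uint8)
    pts=np.argwhere(mm)[:,::-1]+[u-w,v-w]
    P=np.array([onz('top',a,b,.026,c)[:2] for a,b in pts]).astype(np.float32)
    (ce,sz,an)=cv2.minAreaRect(P); 
    if sz[0]<sz[1]: an+=90
    print(name,len(pts),np.round(ce,3),np.round(sz,3),an)
a=cv2.resize(im[205:265,80:230,::-1],None,fx=5,fy=5,interpolation=cv2.INTER_CUBIC)
b=cv2.resize(im[160:220,265:415,::-1],None,fx=5,fy=5,interpolation=cv2.INTER_CUBIC)
cv2.imwrite('pics/crop1.png',np.vstack([a,b])[:600])
for n,(u,v,z) in dict(stand=(447/1.4,252/1.4,.055),handle=(450/1.4,246/1.4,.115),rec=(277/1.4,321/1.4,.054)).items(): print(n,onz('top',u,v,z,c).round(3))
E
```

```text
f1 339 [ 0.494 -0.104] [0.123 0.053] 88.49000549316406
f2 230 [ 0.415 -0.213] [0.088 0.039] 47.89371871948242
f3 347 [ 0.324 -0.304] [0.121 0.069] 87.75733947753906
stand [ 0.667 -0.11   0.055]
handle [ 0.671 -0.113  0.115]
rec [0.505 0.312 0.054]
```

View pics/crop1.png

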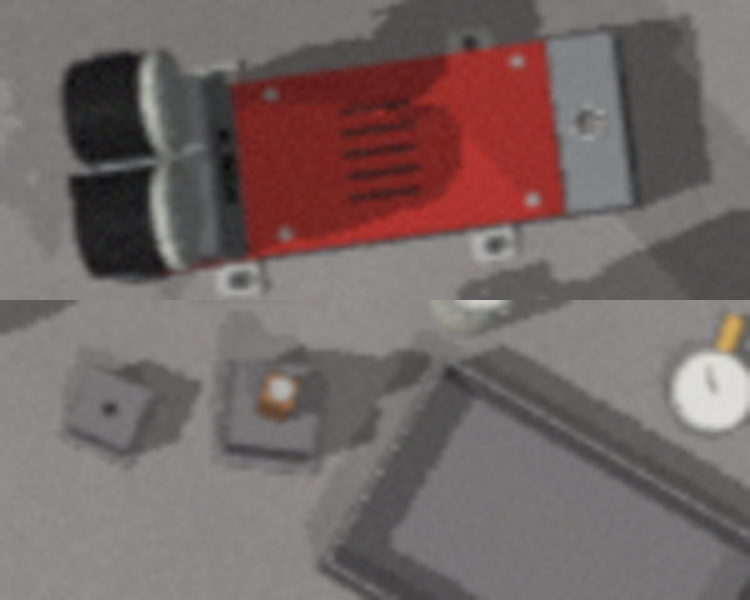

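```bash
cat >> h.py <<'E'
def yawto(ang):
    "roll about tool z bringing tool y (mod pi) to world yaw ang (deg)"
    o=r.get_obs(); M=R.from_rotvec(o['orientation']).as_matrix()
    cur=np.degrees(np.arctan2(M[1,1],M[0,1])); d=-(ang-cur); return np.radians((d+90)%180-90), cur
E
python3 - <<'E'
from h import *
im=np.load('pics/top0.npy'); c=cal('top')
P=lambda a,b,z,y0,x0,off=0: onz('top',x0+(a+.5)/5-.5,y0+(b-off+.5)/5-.5,z,c)[:2]
L=lambda a,b,z=.054:P(a,b,z,205,80); S=lambda a,b,z:P(a,b,z,160,265,300)
print('rec',L(590,123)); 
co=[L(547,40),L(614,32),L(637,207),L(565,214)]; print('block',np.round(co,3))
d=co[2]-co[1]; print('yaw of front edge',np.degrees(np.arctan2(d[1],d[0])))
d=L(243,80,.056)-L(545,40,.056); print('red edge yaw',np.degrees(np.arctan2(*d[::-1])))
print('handle',S(281,390,.115),'stand',np.mean([S(230,362,.055),S(318,372,.055),S(315,457,.055),S(226,447,.055)],0))
for a,b in [((230,362),(318,372)),((226,447),(315,457))]:
    d=S(*a,.055)-S(*b,.055); print('stand edge',np.degrees(np.arctan2(*d[::-1])),np.linalg.norm(d))
# packs: white label / black components
for n,(u,v) in dict(f1=(319,241),f2=(351,252),f3=(378,271)).items():
    w=22; sub=im[v-w:v+w,u-w:u+w].astype(int); mm=(sub.min(2)>120).astype(np.uint8)
    k,l,st,ce=cv2.connectedComponentsWithStats(mm); i=1+np.argmax(st[1:,4])
    pts=np.argwhere(l==i)[:,::-1]+[u-w,v-w]
    Q=np.array([onz('top',a,b,.026,c)[:2] for a,b in pts]).astype(np.float32)
    ce,sz,an=cv2.minAreaRect(Q); an+=90*(sz[0]<sz[1]); print(n,np.round(ce,3),np.round(sz,3),an)
# tray corners (784 px picture): top rim
T=[onz('top',u/1.4,v/1.4,.055,c)[:2] for u,v in [(497,238),(604,293),(556,353),(460,297)]]
print('tray',np.round(T,3),np.mean(T,0))
h=S(281,390,.115)
print('move to handle',tool([*h,.2]).round(3),yawto(90),yawto(0))
E
```

```text
rec [0.50503328 0.31323969]
block [[0.563 0.343]
 [0.568 0.296]
 [0.447 0.281]
 [0.443 0.331]]
yaw of front edge -172.8730824652148
red edge yaw 96.3700349446095
handle [ 0.66492892 -0.11090942] stand [ 0.66202105 -0.10929006]
stand edge 82.19167530283752 0.061665929738642745
stand edge 82.27866878433142 0.06212453074606715
f1 [ 0.5   -0.104] [0.151 0.07 ] 88.00566864013672
f2 [ 0.476 -0.216] [0.153 0.036] 83.53474426269531
f3 [ 0.318 -0.303] [0.15  0.082] 88.7025375366211
tray [[ 0.7   -0.236]
 [ 0.556 -0.495]
 [ 0.411 -0.369]
 [ 0.554 -0.139]] [ 0.55533734 -0.30986316]
move to handle [-0.655 -0.517  0.05 ] (np.float64(-0.4008467216548894), np.float64(67.03317461751958)) (np.float64(1.1699496051400076), np.float64(67.03317461751958))
```

Call:
carry_out([
  [-0.655, -0.517, 0, 0, 0.085],
  [-0.655, -0.517, 0, 0, 0.085],
  [-0.655, -0.517, 0, 0, 0.085],
  [-0.655, -0.517, 0, 0, 0.085],
  [-0.655, -0.517, 0, 0, 0.085],
  [-0.655, -0.517, 0, 0, 0.085],
  [-0.655, -0.517, 0, 0, 0.085],
  [-0.655, -0.517, 0, 0, 0.085],
], force=40)

```text
clock: 0.9
tcp_pos: [0.4562, 0.2688, 0.4046]
orientation: [-0.625, -3.079, 0.0]
contact_force: [0.5, 0.3, -0.4]
grip_width: 0.0851
gripper_force: 0.0
```

```bash
python3 - <<'E'
from h import *
print(tool([.665,-.11,.25]).round(3),yawto(82),r.get_obs()['tcp_pos'])
E
```

```text
[-0.34  -0.267 -0.   ] (np.float64(-0.2610935064299838), np.float64(67.0404440232901)) [0.45623264 0.26879454 0.4045753 ]
```

Call:
carry_out([
  [-0.34, -0.267, 0, -0.26, 0.085],
  [-0.34, -0.267, 0, -0.26, 0.085],
  [-0.34, -0.267, 0, -0.26, 0.085],
  [-0.34, -0.267, 0, -0.26, 0.085],
  [-0.34, -0.267, 0, -0.26, 0.085],
  [-0.34, -0.267, 0, -0.26, 0.085],
  [-0.34, -0.267, 0, -0.26, 0.085],
  [-0.34, -0.267, 0, -0.26, 0.085],
])

```text
clock: 1.7
tcp_pos: [0.6465, -0.0756, 0.4043]
orientation: [-0.221, -3.133, -0.0]
contact_force: [0.1, 0.2, 0.2]
grip_width: 0.0848
gripper_force: 0.0
```

Call:
carry_out([
  [-0.01, -0.007, 0, 0, 0.085],
  [-0.01, -0.007, 0, 0, 0.085],
  [0, 0, 0, 0, 0.085],
  [0, 0, 0, 0, 0.085],
  [0, 0, 0, 0, 0.085],
  [0, 0, 0, 0, 0.085],
  [0, 0, 0, 0, 0.085],
  [0, 0, 0, 0, 0.085],
])

```text
clock: 2.5
tcp_pos: [0.6459, -0.0737, 0.4048]
orientation: [0.221, 3.134, 0.0]
contact_force: [-1.5, -0.3, 0.5]
grip_width: 0.0852
gripper_force: 0.0
```

```bash
python3 - <<'E'
from h import *
shot('wrist','w1',1.4); c=cal('wrist')
print(tool([.665,-.11,.25]).round(3),yawto(82),r.get_obs()['tcp_pos'])
print(proj('wrist',[.665,-.11,.115])*1.4)
E
```

```text
[-0.024 -0.033 -0.   ] (np.float64(-0.0012218399707087733), np.float64(81.929993726438)) [ 0.64595593 -0.07376631  0.40475571]
[342.42908225 322.31279663]
```

View pics/w1.png

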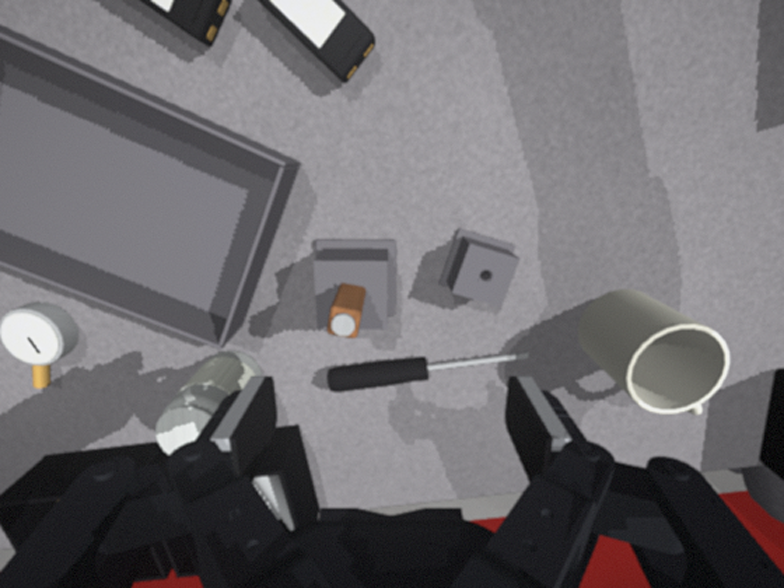

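The tall handle's white top is at (343,323) on the larger stand, exactly where I predicted, and the small empty stand is at (485,272). Going down to grip.

Call:
carry_out([
  [-0.024, -0.033, 0, 0, 0.06],
  [-0.024, -0.033, 0, 0, 0.06],
  [-0.024, -0.033, 0.05, 0, 0.06],
  [-0.024, -0.033, 0.1, 0, 0.06],
  [-0.024, -0.033, 0.14, 0, 0.06],
  [-0.024, -0.033, 0.16, 0, 0.06],
  [-0.024, -0.033, 0.16, 0, 0.06],
  [-0.024, -0.033, 0.16, 0, 0.06],
])

```text
clock: 3.35
tcp_pos: [0.6654, -0.1101, 0.2452]
orientation: [0.222, 3.133, -0.001]
contact_force: [1.1, -0.4, 1.8]
grip_width: 0.06
gripper_force: 0.0
```

Call:
carry_out([
  [0, 0, 0, 0, 0.01],
  [0, 0, 0, 0, 0.01],
  [0, 0, 0, 0, 0.01],
  [0, 0, 0, 0, 0.01],
  [0, 0, 0, 0, 0.01],
  [0, 0, 0, 0, 0.01],
  [0, 0, 0, 0, 0.01],
  [0, 0, 0, 0, 0.01],
], force=60)

```text
clock: 4.15
tcp_pos: [0.6657, -0.11, 0.2467]
orientation: [0.221, 3.131, 0.0]
contact_force: [-1.6, 1.0, 6.2]
grip_width: 0.0234
gripper_force: 58.5
```

Call:
carry_out([
  [0, 0, -0.02, 0, 0.01],
  [0, 0, -0.04, 0, 0.01],
  [0, 0, -0.06, 0, 0.01],
  [0, 0, -0.08, 0, 0.01],
  [0, 0, -0.11, 0, 0.01],
  [0, 0, -0.14, 0, 0.01],
  [0, 0, -0.14, 0, 0.01],
  [0, 0, -0.14, 0, 0.01],
])

```text
clock: 4.95
tcp_pos: [0.665, -0.1098, 0.3856]
orientation: [0.221, 3.132, 0.0]
contact_force: [-0.1, -0.2, -1.9]
grip_width: 0.0232
gripper_force: 58.9
```

```bash
python3 - <<'E'
from h import *
shot('wrist','w2',1.4)
print(tool([.505,.313,.23]).round(3),yawto(97),r.get_obs()['tcp_pos'])
E
```

```text
[ 0.217  0.396 -0.001] (np.float64(-0.26280309155246384), np.float64(81.94249201105364)) [ 0.66470944 -0.10964374  0.38425966]
```

View pics/w2.png

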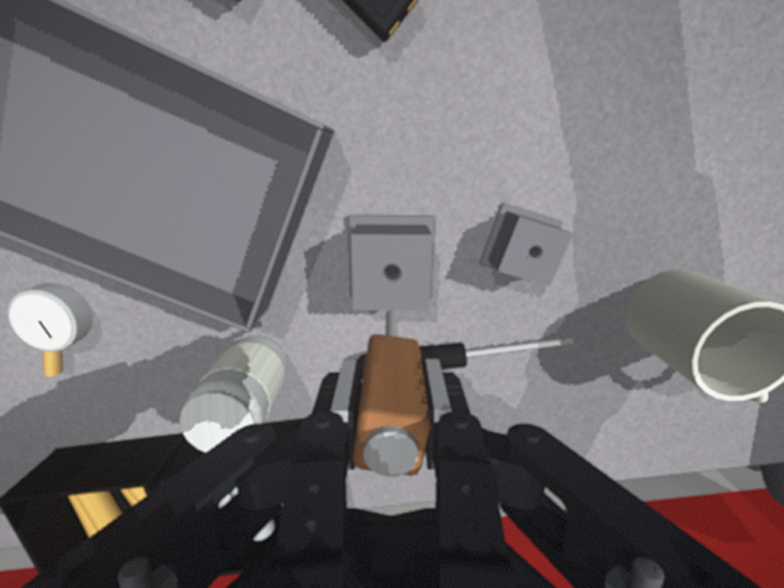

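The tool is held upright, with the pin tip at about (389,312). The large stand's hole is at (392,272).

```bash
python3 - <<'E'
from h import *
c=cal('wrist'); o=r.get_obs()
print('hole',onz('wrist',392/1.4,272/1.4,.055,c)); print('tip',onz('wrist',389/1.4,313/1.4,o['tcp_pos'][2]-.2417,c),o['tcp_pos'],proj('wrist',np.array(o['tcp_pos'])-[0,0,.2417],c)*1.4)
E
```

```text
hole [ 0.6634386  -0.10817874  0.055     ]
tip [ 0.66300278 -0.11012437  0.14255966] [ 0.66470944 -0.10964374  0.38425966] [390.28494508 315.70384374]
```

Call:
carry_out([
  [0.217, 0.396, 0, -0.26, 0.01],
  [0.217, 0.396, 0, -0.26, 0.01],
  [0.217, 0.396, 0, -0.26, 0.01],
  [0.217, 0.396, 0, -0.26, 0.01],
  [0.217, 0.396, 0, -0.26, 0.01],
  [0.217, 0.396, 0, -0.26, 0.01],
  [0.217, 0.396, 0, -0.26, 0.01],
  [0.217, 0.396, 0, -0.26, 0.01],
])

```text
clock: 5.8
tcp_pos: [0.5225, 0.266, 0.3833]
orientation: [0.187, -3.134, 0.002]
contact_force: [0.8, 0.9, -0.5]
grip_width: 0.0233
gripper_force: 58.9
```

```bash
python3 - <<'E'
from h import *
print(tool([.505,.313,.23]).round(3),yawto(97),r.get_obs()['tcp_pos'])
E
```

```text
[ 0.011  0.049 -0.002] (np.float64(-0.0029242282201978583), np.float64(96.83245406464961)) [0.52247292 0.2660063  0.38329878]
```

Call:
carry_out([
  [0.011, 0.03, 0.05, 0, 0.01],
  [0.011, 0.03, 0.05, 0, 0.01],
  [0.011, 0.03, 0.05, 0, 0.01],
  [0.011, 0.03, 0.05, 0, 0.01],
  [0.011, 0.03, 0.05, 0, 0.01],
  [0.011, 0.03, 0.05, 0, 0.01],
  [0.011, 0.03, 0.05, 0, 0.01],
  [0.011, 0.03, 0.05, 0, 0.01],
])

```text
clock: 6.6
tcp_pos: [0.5098, 0.2926, 0.3352]
orientation: [-0.186, 3.135, 0.001]
contact_force: [-0.2, 0.6, -2.4]
grip_width: 0.0233
gripper_force: 59.0
```

```bash
python3 - <<'E'
from h import *
im=shot('wrist','w3',1.4); 
c=cal('wrist');o=r.get_obs(); p=proj('wrist',[.505,.313,.054],c); print(p, o['tcp_pos'])
u,v=p.astype(int); u0,v0=max(u-80,0),max(v-60,0); print(u0,v0)
cv2.imwrite('pics/w3c.png',cv2.resize(im[v0:v0+120,u0:u0+160,::-1],None,fx=5,fy=5,interpolation=cv2.INTER_CUBIC))
E
```

```text
[301.55121264 206.95558265] [0.50972194 0.29269812 0.33506154]
221 146
```

View pics/w3c.png

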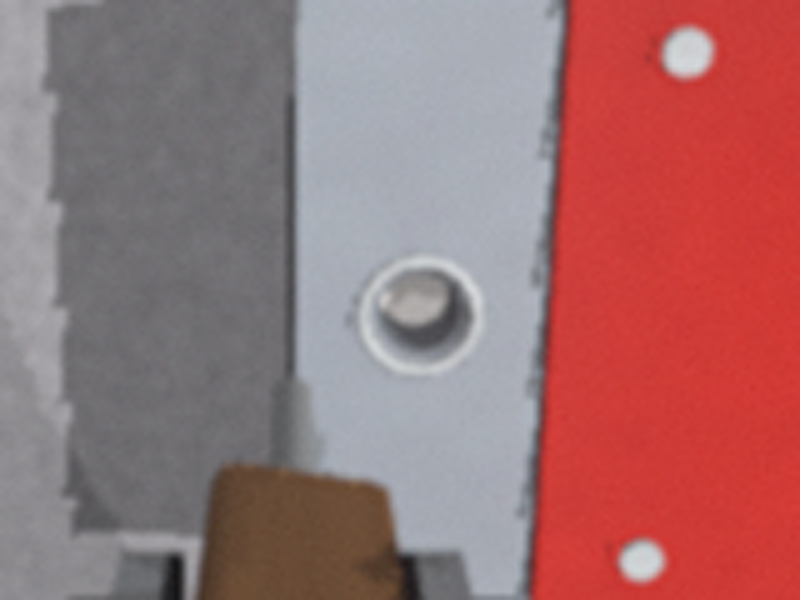

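The recess mouth is at crop (422,315) and the pin tip at about (298,383).

```bash
python3 - <<'E'
from h import *
c=cal('wrist');o=r.get_obs(); t=o['tcp_pos']
f=lambda a,b,z: onz('wrist',221+(a+.5)/5-.5,146+(b+.5)/5-.5,z,c)
rec=f(422,315,.054); tip=f(298,384,t[2]-.2417); print(rec,tip,t)
d=np.zeros(3); d[:2]=(rec-tip)[:2]
M=R.from_rotvec(o['orientation']).as_matrix(); print(M.T@d, M.T@np.array([*(rec[:2]-t[:2]),0]), M[:,1])
a,b=f(297,100,.054),f(293,380,.054); e=(a-b); print(np.degrees(np.arctan2(e[1],e[0])))
a,b=f(565,60,.056),f(530,590,.056); e=(a-b); print(np.degrees(np.arctan2(e[1],e[0])))
E
```

```text
[0.50619133 0.31634511 0.054     ] [0.50731619 0.2935529  0.09336154] [0.50972194 0.29269812 0.33506154]
[-1.58103746e-03  2.27651103e-02  8.54957277e-06] [7.06616654e-04 2.38986627e-02 7.62505299e-06] [-1.18373414e-01  9.92969094e-01  3.35928401e-04]
-174.04051336706576
-173.6127387026099
```

Call:
carry_out([
  [-0.001, 0.0232, 0, 0, 0.01],
  [-0.001, 0.0232, 0, 0, 0.01],
  [-0.001, 0.0232, 0, 0, 0.01],
  [-0.001, 0.0232, 0.02, 0, 0.01],
  [-0.001, 0.0232, 0.035, 0, 0.01],
  [-0.001, 0.0232, 0.045, 0, 0.01],
  [-0.001, 0.0232, 0.05, 0, 0.01],
  [-0.001, 0.0232, 0.05, 0, 0.01],
])

```text
clock: 7.45
tcp_pos: [0.5076, 0.3158, 0.2839]
orientation: [0.187, -3.135, 0.001]
contact_force: [-0.5, -0.5, -1.8]
grip_width: 0.0233
gripper_force: 59.0
```

Call:
carry_out([
  [0, 0, 0.004, 0, 0.01],
  [0, 0, 0.006, 0, 0.01],
  [0, 0, 0.008, 0, 0.01],
  [0, 0, 0.01, 0, 0.01],
  [0, 0, 0.01, 0, 0.01],
  [0, 0, 0.01, 0, 0.01],
  [0, 0, 0.01, 0, 0.01],
  [0, 0, 0.01, 0, 0.01],
])

```text
clock: 8.25
tcp_pos: [0.5082, 0.3163, 0.2754]
orientation: [-0.187, 3.135, 0.001]
contact_force: [0.1, -1.5, 5.6]
grip_width: 0.0233
gripper_force: 59.5
```

Call:
carry_out([
  [0, 0, 0.0015, 0, 0.01],
  [0, -0.005, 0.0015, 0, 0.01],
  [0, -0.012, 0.0015, 0, 0.01],
  [0, -0.025, 0.0015, 0, 0.01],
  [0.0005, -0.045, 0.0015, 0, 0.01],
  [0.0007, -0.07, 0.0015, 0, 0.01],
  [0.001, -0.095, 0.0015, 0, 0.01],
  [0.001, -0.12, 0.0015, 0, 0.01],
])

```text
clock: 9.05
tcp_pos: [0.5216, 0.1978, 0.2751]
orientation: [-0.189, 3.133, 0.005]
contact_force: [-2.0, 2.4, 13.2]
grip_width: 0.0234
gripper_force: 60.1
```

Call:
carry_out([
  [0.0003, -0.025, 0, 0, 0.01],
  [0.0005, -0.05, 0, 0, 0.01],
  [0.0008, -0.075, 0, 0, 0.01],
  [0.001, -0.1, 0, 0, 0.01],
  [0.0012, -0.12, 0, 0, 0.01],
  [0.0014, -0.135, 0, 0, 0.01],
  [0.0014, -0.143, 0, 0, 0.01],
  [0.0014, -0.143, 0, 0, 0.01],
])

```text
clock: 9.85
tcp_pos: [0.5383, 0.0536, 0.2752]
orientation: [-0.184, 3.131, 0.001]
contact_force: [1.8, -0.5, 10.5]
grip_width: 0.0232
gripper_force: 58.1
```

```bash
python3 - <<'E'
from h import *
im=shot('top','t4'); shot('wrist','w4')
a=cv2.resize(im[170:290,80:340,::-1],(780,360),interpolation=cv2.INTER_CUBIC)
cv2.imwrite('pics/t4c.png',a); print(r.get_obs()['tcp_pos'])
E
```

```text
[0.53834282 0.05418381 0.27515528]
```

View pics/t4c.png

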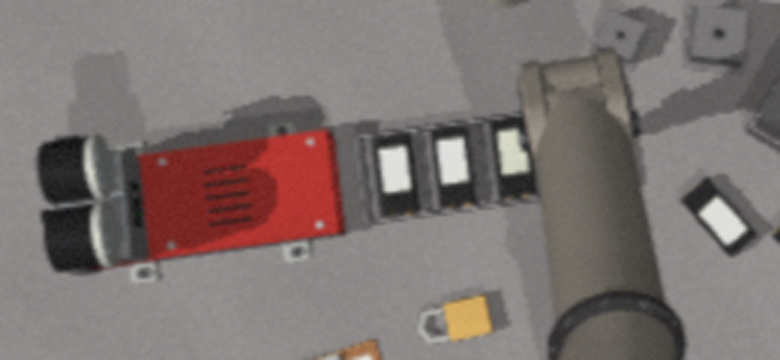

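All three bays hold old packs (crop (393,170), (452,162), (512,152)) and the slide is fully out. Next I return the tool.

Call:
carry_out([
  [0, 0.003, -0.01, 0, 0.01],
  [0, 0.003, -0.03, 0, 0.01],
  [0, 0.003, -0.06, 0, 0.01],
  [0, 0.003, -0.1, 0, 0.01],
  [0, 0.003, -0.1, 0, 0.01],
  [0, 0.003, -0.1, 0, 0.01],
  [0, 0.003, -0.1, 0, 0.01],
  [0, 0.003, -0.1, 0, 0.01],
])

```text
clock: 10.75
tcp_pos: [0.5356, 0.0577, 0.3717]
orientation: [0.187, -3.133, 0.001]
contact_force: [-0.8, 0.0, -1.2]
grip_width: 0.0228
gripper_force: 58.8
```

```bash
python3 - <<'E'
from h import *
print(tool([.665,-.109,.2]).round(3),yawto(82),r.get_obs()['tcp_pos'])
E
```

```text
[-0.109 -0.181  0.016] (np.float64(0.25905258930339004), np.float64(96.8426200390201)) [0.53561868 0.05773632 0.37168831]
```

Call:
carry_out([
  [-0.109, -0.181, 0, 0.26, 0.01],
  [-0.109, -0.181, 0, 0.26, 0.01],
  [-0.109, -0.181, 0, 0.26, 0.01],
  [-0.109, -0.181, 0, 0.26, 0.01],
  [-0.109, -0.181, 0, 0.26, 0.01],
  [-0.109, -0.181, 0, 0.26, 0.01],
  [-0.109, -0.181, 0.03, 0.26, 0.01],
  [-0.109, -0.181, 0.03, 0.26, 0.01],
])

```text
clock: 11.55
tcp_pos: [0.664, -0.1066, 0.3388]
orientation: [-0.217, -3.125, -0.002]
contact_force: [-0.7, 0.7, -1.6]
grip_width: 0.0226
gripper_force: 58.9
```

```bash
python3 - <<'E'
from h import *
im=shot('wrist','w5'); o=r.get_obs(); print(tool([.665,-.109,.1]).round(4),yawto(82),o['tcp_pos'])
c=cal('wrist'); p=proj('wrist',[.6634,-.1082,.055],c); q=proj('wrist',np.array(o['tcp_pos'])-[.001,0,.2417],c); print(p,q)
u,v=p.astype(int);print(u-50,v-40)
cv2.imwrite('pics/w5c.png',cv2.resize(im[v-40:v+70,u-50:u+50,::-1],None,fx=5,fy=5,interpolation=cv2.INTER_CUBIC))
E
```

```text
[-0.0022 -0.0023  0.0858] (np.float64(0.0010477069796219812), np.float64(82.06002918809874)) [ 0.66463766 -0.10686478  0.34077419]
[276.98196821 208.75570227] [278.38894263 225.96978065]
226 168
```

View pics/w5c.png

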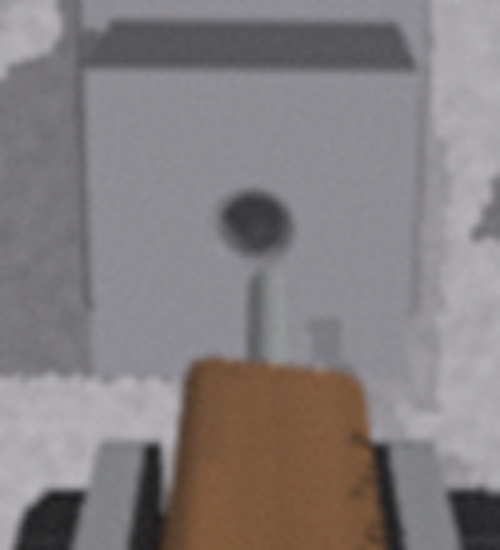

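```bash
python3 - <<'E'
from h import *
c=cal('wrist');o=r.get_obs(); t=np.array(o['tcp_pos'])
f=lambda a,b,z: onz('wrist',226+(a+.5)/5-.5,168+(b+.5)/5-.5,z,c)
h=f(256,222,.055); 
for b in (268,276): tip=f(264,b,t[2]-.2417); d=h-tip;d[2]=0; M=R.from_rotvec(o['orientation']).as_matrix(); print(h,tip,M.T@d)
print(t, M[:,2])
E
```

```text
[ 0.66652007 -0.10881836  0.055     ] [ 0.65969248 -0.10629705  0.09907419] [-7.11027254e-03 -1.55400335e-03 -4.60118415e-05]
[ 0.66652007 -0.10881836  0.055     ] [ 0.66101139 -0.10648392  0.09907419] [-5.77822429e-03 -1.55111570e-03 -3.76371773e-05]
[ 0.66463766 -0.10686478  0.34077419] [-0.0061073   0.00171088 -0.99997989]
```

Call:
carry_out([
  [-0.005, -0.0018, 0, 0, 0.01],
  [-0.005, -0.0018, 0.01, 0, 0.01],
  [-0.005, -0.0018, 0.02, 0, 0.01],
  [-0.005, -0.0018, 0.03, 0, 0.01],
  [-0.005, -0.0018, 0.034, 0, 0.01],
  [-0.005, -0.0018, 0.034, 0, 0.01],
  [-0.005, -0.0018, 0.034, 0, 0.01],
  [-0.005, -0.0018, 0.034, 0, 0.01],
])

```text
clock: 12.4
tcp_pos: [0.6709, -0.1117, 0.3097]
orientation: [0.221, 3.133, -0.0]
contact_force: [0.2, 0.7, -0.1]
grip_width: 0.0228
gripper_force: 58.9
```

```bash
python3 - <<'E'
from h import *
o=r.get_obs(); c=cal('wrist'); im=shot('wrist','w6'); t=np.array(o['tcp_pos']); print(t)
p=proj('wrist',[.6650,-.1085,.055],c); print(p)
u,v=p.astype(int);print(u-50,v-50)
cv2.imwrite('pics/w6c.png',cv2.resize(im[v-50:v+50,u-50:u+50,::-1],None,fx=5,fy=5,interpolation=cv2.INTER_CUBIC))
E
```

```text
[ 0.67091036 -0.11171065  0.30965954]
[281.62561157 212.11785374]
231 162
```

View pics/w6c.png

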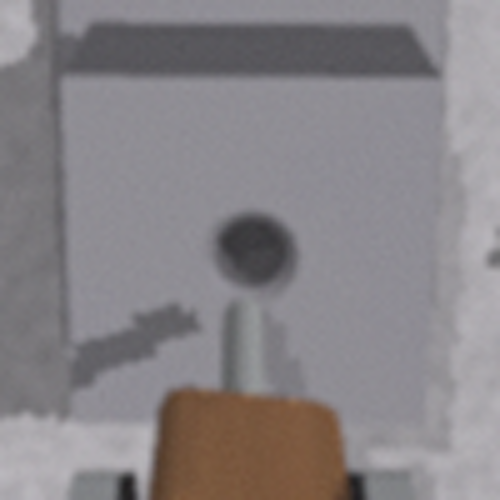

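```bash
python3 - <<'E'
from h import *
c=cal('wrist');o=r.get_obs(); t=np.array(o['tcp_pos']); M=R.from_rotvec(o['orientation']).as_matrix()
f=lambda a,b,z: onz('wrist',231+(a+.5)/5-.5,162+(b+.5)/5-.5,z,c)
h=f(256,249,.055); print(h,t,M[:,2])
for b in (300,306): tip=f(245,b,t[2]-.2417); d=h-tip;d[2]=0; print(tip,(M.T@d).round(4))
# tilt: pin edges at handle foot (50mm above tip)
print(f(246,395,t[2]-.2417+.045))
E
```

```text
[ 0.664426   -0.10825837  0.055     ] [ 0.67091181 -0.11166541  0.30969897] [ 8.82674355e-04 -5.63190050e-05 -9.99999609e-01]
[ 0.66812793 -0.11063265  0.06799897] [ 0.004   0.0018 -0.    ]
[ 0.66912009 -0.11077421  0.06799897] [ 0.005   0.0018 -0.    ]
[ 0.6639077  -0.10999815  0.11299897]
```

Call:
carry_out([
  [0.0042, 0.0018, 0, 0, 0.01],
  [0.0042, 0.0018, 0, 0, 0.01],
  [0.0042, 0.0018, 0, 0, 0.01],
  [0.0042, 0.0018, 0.008, 0, 0.01],
  [0.0042, 0.0018, 0.016, 0, 0.01],
  [0.0042, 0.0018, 0.024, 0, 0.01],
  [0.0042, 0.0018, 0.032, 0, 0.01],
  [0.0042, 0.0018, 0.032, 0, 0.01],
])

```text
clock: 13.25
tcp_pos: [0.6662, -0.1091, 0.2752]
orientation: [-0.221, -3.131, -0.0]
contact_force: [-0.1, 1.4, -0.9]
grip_width: 0.0228
gripper_force: 58.9
```

Call:
carry_out([
  [0, 0, 0.01, 0, 0.01],
  [0, 0, 0.018, 0, 0.01],
  [0, 0, 0.024, 0, 0.01],
  [0, 0, 0.028, 0, 0.01],
  [0, 0, 0.03, 0, 0.01],
  [0, 0, 0.031, 0, 0.01],
  [0, 0, 0.031, 0, 0.01],
  [0, 0, 0.031, 0, 0.01],
])

```text
clock: 14.05
tcp_pos: [0.6669, -0.1092, 0.2468]
orientation: [0.221, 3.133, 0.0]
contact_force: [-2.0, 0.1, 4.2]
grip_width: 0.0228
gripper_force: 59.2
```

Seated: the TCP height matches the pick-up height and there is light contact. Releasing and rising.

Call:
carry_out([
  [0, 0, 0, 0, 0.06],
  [0, 0, 0, 0, 0.06],
  [0, 0, 0, 0, 0.06],
  [0, 0, -0.03, 0, 0.06],
  [0, 0, -0.08, 0, 0.06],
  [0, 0, -0.13, 0, 0.06],
  [0, 0, -0.17, 0, 0.06],
  [0, 0, -0.17, 0, 0.06],
], force=40)

```text
clock: 14.85
tcp_pos: [0.6683, -0.11, 0.4236]
orientation: [0.221, 3.122, -0.0]
contact_force: [0.0, 0.2, -0.4]
grip_width: 0.0601
gripper_force: 0.0
```

```bash
cat >> h.py <<'E'
def pack(n,x,y,zt,c=None,w=45,im=None):
    "black pack + white label near world (x,y), top at zt -> centre, size, yaw of long axis"
    c=c or cal(n); im=r.grab_frame(n) if im is None else im
    u,v=proj(n,[x,y,zt],c); m=(im.astype(int).max(2)<48).astype(np.uint8)
    return u,v,m
E
python3 - <<'E'
from h import *
shot('wrist','w7')
im=shot('top','t7')
a=cv2.resize(im[160:300,80:400,::-1],(800,350),interpolation=cv2.INTER_CUBIC)
cv2.imwrite('pics/t7c.png',a); o=r.get_obs(); print(o['tcp_pos'],yawto(96.2))
# predicted bays
ax=np.array([np.cos(np.radians(96.2)),np.sin(np.radians(96.2))]); rec=np.array([.5062,.3163])-ax*.262
print('rec now',rec, 'mouth?', rec+ax*.262)
E
```

```text
[ 0.66692225 -0.10931592  0.4173205 ] (np.float64(-0.2490878006134945), np.float64(81.92832029665061))
rec now [0.53449583 0.05583245] mouth? [0.5062 0.3163]
```

View pics/t7c.png

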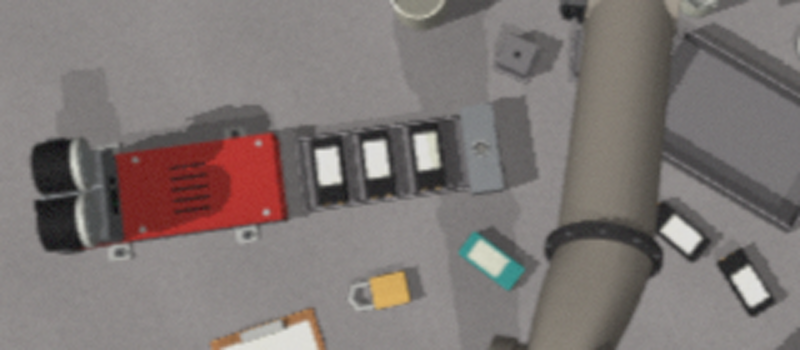

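```bash
python3 - <<'E'
from h import *
print(tool([.5189,.1995,.26]).round(3),yawto(96.2))
E
```

```text
[0.19  0.285 0.002] (np.float64(-0.2490878006134945), np.float64(81.92832029665061))
```

Call:
carry_out([
  [0.19, 0.285, 0, -0.25, 0.06],
  [0.19, 0.285, 0, -0.25, 0.06],
  [0.19, 0.285, 0, -0.25, 0.06],
  [0.19, 0.285, 0, -0.25, 0.06],
  [0.19, 0.285, 0, -0.25, 0.06],
  [0.19, 0.285, 0, -0.25, 0.06],
  [0.19, 0.285, 0, -0.25, 0.06],
  [0.19, 0.285, 0, -0.25, 0.06],
])

```text
clock: 15.75
tcp_pos: [0.5151, 0.2064, 0.4144]
orientation: [0.189, -3.132, -0.003]
contact_force: [-0.6, 0.6, 0.4]
grip_width: 0.0597
gripper_force: 0.0
```

Call:
carry_out([
  [0, 0, 0, 0, 0.06],
  [0, 0, 0, 0, 0.06],
  [0, 0, 0, 0, 0.06],
  [0, 0, 0, 0, 0.06],
  [0, 0, 0, 0, 0.06],
  [0, 0, 0, 0, 0.06],
  [0, 0, 0, 0, 0.06],
  [0, 0, 0, 0, 0.06],
])

```text
clock: 16.55
tcp_pos: [0.5187, 0.1996, 0.4162]
orientation: [-0.171, 3.137, 0.0]
contact_force: [-0.4, -0.6, 0.6]
grip_width: 0.06
gripper_force: 0.0
```

```bash
python3 - <<'E'
from h import *
o=r.get_obs(); c=cal('wrist'); im=shot('wrist','w8'); print(o['tcp_pos'],yawto(96.2))
b=im[:,:,::-1].copy()
for p in ([.5265,.1299],[.5189,.1995],[.5113,.2691]):
    q=proj('wrist',[*p,.041],c); print(q); cv2.drawMarker(b,tuple(q.astype(int)),(0,0,255),0,8)
    ax=np.array([np.cos(np.radians(96.2)),np.sin(np.radians(96.2))]); n=np.array([ax[1],-ax[0]])
    for s,e in((1,1),(1,-1),(-1,-1),(-1,1)):
        q=proj('wrist',[*(np.array(p)+s*.02*ax+e*.045*n),.041],c); cv2.drawMarker(b,tuple(q.round().astype(int)),(0,255,0),0,6)
cv2.imwrite('pics/w8m.png',cv2.resize(b,None,fx=1.4,fy=1.4,interpolation=cv2.INTER_CUBIC))
E
```

```text
[0.5187104  0.19961162 0.4162302 ] (np.float64(0.0009995785719433667), np.float64(96.25727163346407))
[221.43936114 185.49501672]
[278.79090036 185.42923015]
[336.1649685  185.36341775]
```

View pics/w8m.png

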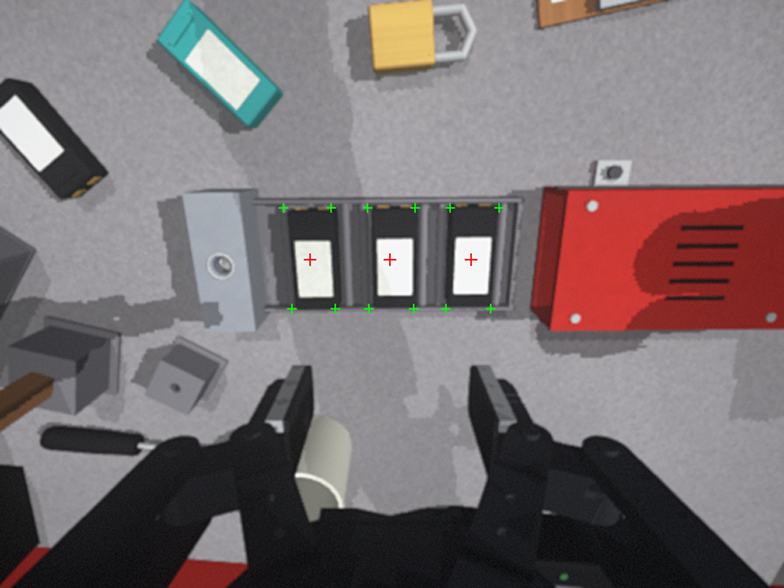

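The markers fit: old packs in all three bays at (315,258), (395,258), (471,258). I'll take bay 1 first.

Call:
carry_out([
  [0, -0.067, 0, 0, 0.056],
  [0, -0.067, 0.05, 0, 0.056],
  [0, -0.067, 0.1, 0, 0.056],
  [0, -0.067, 0.14, 0, 0.056],
  [0, -0.067, 0.18, 0, 0.056],
  [0, -0.067, 0.21, 0, 0.056],
  [0, -0.067, 0.221, 0, 0.056],
  [0, -0.067, 0.221, 0, 0.056],
])

```text
clock: 17.4
tcp_pos: [0.5276, 0.1396, 0.1959]
orientation: [-0.181, 3.13, 0.013]
contact_force: [0.9, 17.1, 4.0]
grip_width: 0.0563
gripper_force: 8.4
```

Call:
carry_out([
  [0, 0, 0, 0, 0.02],
  [0, 0, 0, 0, 0.02],
  [0, 0, 0, 0, 0.02],
  [0, 0, 0, 0, 0.02],
  [0, 0, 0, 0, 0.02],
  [0, 0, -0.03, 0, 0.02],
  [0, 0, -0.08, 0, 0.02],
  [0, 0, -0.13, 0, 0.02],
])

```text
clock: 18.2
tcp_pos: [0.5255, 0.133, 0.3259]
orientation: [0.172, -3.134, 0.001]
contact_force: [0.9, 0.3, -1.8]
grip_width: 0.0394
gripper_force: 42.7
```

```bash
python3 - <<'E'
from h import *
c=cal('wrist') 
# tray from saved top0 with rim corners by dark-region minAreaRect
im=np.load('pics/top0.npy'); ct=cal('top')
u=np.array([[497,238],[604,293],[556,353],[460,297]])/1.4
hole=onz('top',320.5,181,.055,ct)
print('stand check',hole)
m=np.load('pics/w2.npy')
d=np.array([.555,-.31]); ax=np.array([np.cos(np.radians(60)),np.sin(np.radians(60))])
for s in (.08,0,-.08):
    print(s,(d+s*ax).round(3),tool([*(d+s*ax),.155]).round(3))
print(yawto(60),r.get_obs()['tcp_pos'])
# show tray outline on the unobstructed start picture
b=im[:,:,::-1].copy(); n=np.array([ax[1],-ax[0]])
for z,hx,hy,col in((.055,.085,.135,(0,0,255)),(.004,.081,.131,(0,255,0))):
    q=np.array([proj('top',[*(d+s*hx*n+e*hy*ax),z],ct) for s,e in((1,1),(1,-1),(-1,-1),(-1,1))]).round().astype(int); cv2.polylines(b,[q],True,col,1)
cv2.imwrite('pics/tray.png',cv2.resize(b[150:270,310:450],None,fx=5,fy=5,interpolation=cv2.INTER_NEAREST))
E
```

```text
stand check [ 0.66361689 -0.11438534  0.055     ]
0.08 [ 0.595 -0.241] [-0.029 -0.379  0.016]
0 [ 0.555 -0.31 ] [ 0.019 -0.443  0.016]
-0.08 [ 0.515 -0.379] [ 0.066 -0.508  0.016]
(np.float64(0.63297775165337), np.float64(96.26695369541807)) [0.52545413 0.13297506 0.32586645]
```

View pics/tray.png

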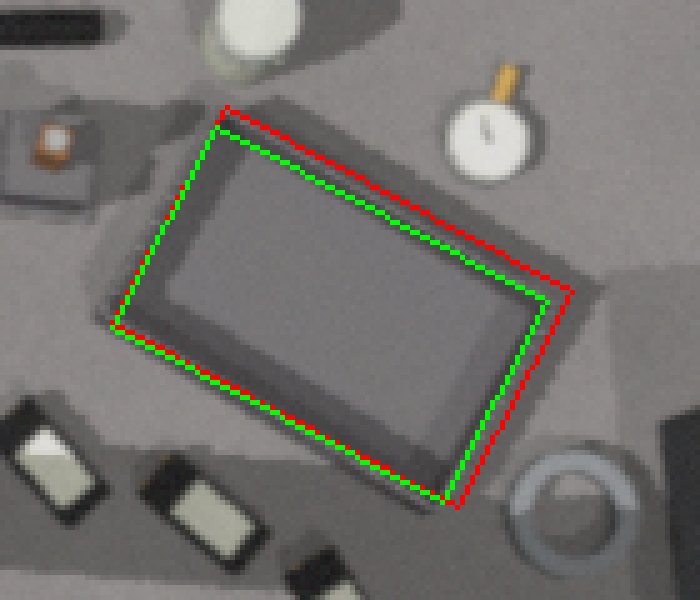

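Call:
carry_out([
  [-0.024, -0.385, -0.01, 0.633, 0.02],
  [-0.024, -0.385, -0.01, 0.633, 0.02],
  [-0.024, -0.385, -0.01, 0.633, 0.02],
  [-0.024, -0.385, -0.01, 0.633, 0.02],
  [-0.024, -0.385, -0.01, 0.633, 0.02],
  [-0.024, -0.385, -0.01, 0.633, 0.02],
  [-0.024, -0.385, -0.01, 0.633, 0.02],
  [-0.024, -0.385, -0.01, 0.633, 0.02],
])

```text
clock: 19.0
tcp_pos: [0.5913, -0.2508, 0.335]
orientation: [-0.817, -3.033, 0.002]
contact_force: [1.2, -0.6, -1.6]
grip_width: 0.0392
gripper_force: 42.7
```

```bash
cat >> h.py <<'E'
def go(x,y,yaw,z=None):
    o=r.get_obs(); t=o['tcp_pos']
    print('shift',tool([x,y,(z if z else t[2])-.155]).round(4),'roll',yawto(yaw)[0].round(3),'at',np.round(t,4),'w',round(float(o['grip_width']),4))
E
python3 -c "
from h import *
go(.591,-.248,60,.187)"
```

```text
shift [0.0018 0.0027 0.148 ] roll -0.003 at [ 0.5913 -0.2508  0.335 ] w 0.0392
```

Call:
carry_out([
  [0, 0, 0.04, 0, 0.02],
  [0, 0, 0.08, 0, 0.02],
  [0, 0, 0.12, 0, 0.02],
  [0, 0, 0.14, 0, 0.02],
  [0, 0, 0.148, 0, 0.02],
  [0, 0, 0.148, 0, 0.02],
  [0, 0, 0.148, 0, 0.02],
  [0, 0, 0.148, 0, 0.054],
])

```text
clock: 19.8
tcp_pos: [0.5923, -0.2472, 0.1879]
orientation: [0.813, 3.033, -0.0]
contact_force: [-0.0, -0.1, 1.5]
grip_width: 0.0522
gripper_force: 0.0
```

Call:
carry_out([
  [0, 0, 0, 0, 0.054],
  [0, 0, 0, 0, 0.054],
  [0, 0, -0.03, 0, 0.054],
  [0, 0, -0.08, 0, 0.054],
  [0, 0, -0.13, 0, 0.054],
  [0, 0, -0.18, 0, 0.054],
  [0, 0, -0.2, 0, 0.054],
  [0, 0, -0.2, 0, 0.054],
])

```text
clock: 20.6
tcp_pos: [0.5926, -0.2478, 0.3919]
orientation: [0.812, 3.026, -0.0]
contact_force: [0.1, 0.1, -1.0]
grip_width: 0.0541
gripper_force: 0.0
```

```bash
python3 -c "
from h import *
go(.5189,.2005,96.2,.36)"
```

```text
shift [0.2896 0.3509 0.0304] roll -0.632 at [ 0.5926 -0.2478  0.3919] w 0.0541
```

Call:
carry_out([
  [0.289, 0.351, 0, -0.632, 0.054],
  [0.289, 0.351, 0, -0.632, 0.054],
  [0.289, 0.351, 0, -0.632, 0.054],
  [0.289, 0.351, 0, -0.632, 0.054],
  [0.289, 0.351, 0, -0.632, 0.054],
  [0.289, 0.351, 0, -0.632, 0.054],
  [0.289, 0.351, 0, -0.632, 0.054],
  [0.289, 0.351, 0, -0.632, 0.054],
])

```text
clock: 21.4
tcp_pos: [0.525, 0.1493, 0.3862]
orientation: [0.17, -3.136, 0.0]
contact_force: [0.6, 0.4, 0.8]
grip_width: 0.0541
gripper_force: 0.0
```

```bash
python3 - <<'E'
from h import *
go(.5189,.2005,96.2,.195)
E
```

```text
shift [0.     0.0516 0.1912] roll -0.0 at [0.525  0.1493 0.3862] w 0.0541
```

```bash
cat >> h.py <<'E'
def labels(n,im,c,zt=.026,amin=150):
    "white labels on packs: centre, size, yaw of long axis, by plane zt"
    m=((im.min(2)>150)).astype(np.uint8)
    k,l,st,ce=cv2.connectedComponentsWithStats(m); out=[]
    for i in range(1,k):
        if st[i,4]<amin: continue
        cn=max(cv2.findContours((l==i).astype(np.uint8),0,1)[0],key=cv2.contourArea)[:,0]
        Q=np.array([onz(n,a,b,zt,c)[:2] for a,b in cn]).astype(np.float32)
        p,s,a=cv2.minAreaRect(Q); a+=90*(s[0]<s[1])
        if max(s)<.08 and min(s)>.015: out.append((np.round(p,4),np.round(sorted(s),3),round(a%180,1),ce[i].round(0)))
    return out
E
python3 - <<'E'
from h import *
c=cal('wrist'); im=shot('wrist','w9')
print(*labels('wrist',im,c,.041),sep='\n'); print('old');
E
```

```text
(array([0.3866, 0.0583]), array([0.031, 0.05 ]), 51.7, array([200.,  43.]))
(array([ 0.4482, -0.0956]), array([0.031, 0.049]), 39.7, array([46., 93.]))
(array([0.5248, 0.2062]), array([0.033, 0.05 ]), 6.4, array([329., 196.]))
(array([0.5165, 0.2726]), array([0.034, 0.05 ]), 6.1, array([389., 195.]))
(array([ 0.7392, -0.188 ]), array([0.019, 0.022]), 96.1, array([  8., 322.]))
(array([0.7261, 0.2449]), array([0.018, 0.072]), 17.0, array([332., 340.]))
(array([ 0.772, -0.118]), array([0.032, 0.075]), 87.9, array([ 63., 344.]))
(array([0.7671, 0.3364]), array([0.022, 0.033]), 88.0, array([390., 372.]))
old
```

Call:
carry_out([
  [0, 0.056, 0, 0, 0.054],
  [0, 0.056, 0, 0, 0.054],
  [0, 0.056, 0.03, 0, 0.054],
  [0, 0.056, 0.08, 0, 0.054],
  [0, 0.056, 0.13, 0, 0.054],
  [0, 0.056, 0.17, 0, 0.054],
  [0, 0.056, 0.191, 0, 0.054],
  [0, 0.056, 0.191, 0, 0.054],
])

```text
clock: 22.25
tcp_pos: [0.5189, 0.2024, 0.1936]
orientation: [0.17, -3.132, 0.003]
contact_force: [1.1, -0.7, 1.1]
grip_width: 0.054
gripper_force: 0.0
```

Call:
carry_out([
  [0, 0, 0, 0, 0.02],
  [0, 0, 0, 0, 0.02],
  [0, 0, 0, 0, 0.02],
  [0, 0, 0, 0, 0.02],
  [0, 0, 0, 0, 0.02],
  [0, 0, -0.03, 0, 0.02],
  [0, 0, -0.08, 0, 0.02],
  [0, 0, -0.14, 0, 0.02],
])

```text
clock: 23.05
tcp_pos: [0.5195, 0.2029, 0.3271]
orientation: [0.17, -3.135, 0.001]
contact_force: [1.6, 0.4, -2.0]
grip_width: 0.039
gripper_force: 41.2
```

```bash
python3 -c "
from h import *
go(.555,-.31,60,.33)"
```

```text
shift [ 0.0199 -0.5136 -0.0025] roll 0.632 at [0.5195 0.2029 0.3271] w 0.039
```

Call:
carry_out([
  [0.02, -0.38, -0.01, 0, 0.02],
  [0.02, -0.38, -0.01, 0, 0.02],
  [0.02, -0.38, -0.01, 0, 0.02],
  [0.02, -0.38, -0.01, 0, 0.02],
  [0.02, -0.38, -0.01, 0, 0.02],
  [0.02, -0.38, -0.01, 0, 0.02],
  [0.02, -0.38, -0.01, 0, 0.02],
  [0.02, -0.38, -0.01, 0, 0.02],
])

```text
clock: 23.85
tcp_pos: [0.5403, -0.1813, 0.3365]
orientation: [-0.163, 3.137, -0.003]
contact_force: [-0.1, -0.6, -1.9]
grip_width: 0.0392
gripper_force: 41.3
```

Call:
carry_out([
  [0, -0.134, 0, 0.632, 0.02],
  [0, -0.134, 0, 0.632, 0.02],
  [0, -0.134, 0, 0.632, 0.02],
  [0, -0.134, 0, 0.632, 0.02],
  [0, -0.134, 0, 0.632, 0.02],
  [0, -0.134, 0.03, 0.632, 0.02],
  [0, -0.134, 0.07, 0.632, 0.02],
  [0, -0.134, 0.1, 0.632, 0.02],
])

```text
clock: 24.65
tcp_pos: [0.5557, -0.3079, 0.2343]
orientation: [-0.805, -3.035, -0.003]
contact_force: [-1.2, 0.5, -3.4]
grip_width: 0.0388
gripper_force: 41.3
```

```bash
python3 -c "
from h import *
go(.555,-.31,60,.187)"
```

```text
shift [-0.0008 -0.0024  0.0473] roll 0.005 at [ 0.5557 -0.3079  0.2343] w 0.0388
```

Call:
carry_out([
  [0, -0.003, 0.02, 0, 0.02],
  [0, -0.003, 0.04, 0, 0.02],
  [0, -0.003, 0.05, 0, 0.02],
  [0, -0.003, 0.05, 0, 0.02],
  [0, -0.003, 0.05, 0, 0.054],
  [0, -0.003, 0.05, 0, 0.054],
  [0, -0.003, 0.05, 0, 0.054],
  [0, -0.003, 0.02, 0, 0.054],
])

```text
clock: 25.45
tcp_pos: [0.5529, -0.3115, 0.2137]
orientation: [-0.811, -3.029, -0.002]
contact_force: [-0.2, 0.7, 0.3]
grip_width: 0.0539
gripper_force: 0.0
```

Call:
carry_out([
  [0, 0, -0.05, 0, 0.054],
  [0, 0, -0.1, 0, 0.054],
  [0, 0, -0.15, 0, 0.054],
  [0, 0, -0.15, 0, 0.054],
  [0, 0.05, -0.15, 0, 0.054],
  [0, 0.1, -0.15, 0, 0.054],
  [0, 0.15, -0.15, 0, 0.054],
  [0, 0.2, -0.15, 0, 0.054],
])

```text
clock: 26.25
tcp_pos: [0.6548, -0.1376, 0.3665]
orientation: [0.813, 3.034, 0.001]
contact_force: [-0.0, -0.9, 1.0]
grip_width: 0.0538
gripper_force: 0.0
```

```bash
python3 -c "
from h import *
go(.511,.272,96.2,.36)"
```

```text
shift [0.3295 0.2826 0.0064] roll -0.632 at [ 0.6548 -0.1376  0.3665] w 0.0538
```

Call:
carry_out([
  [0.3295, 0.2826, 0, -0.632, 0.054],
  [0.3295, 0.2826, 0, -0.632, 0.054],
  [0.3295, 0.2826, 0, -0.632, 0.054],
  [0.3295, 0.2826, 0, -0.632, 0.054],
  [0.3295, 0.2826, 0, -0.632, 0.054],
  [0.3295, 0.2826, 0, -0.632, 0.054],
  [0.3295, 0.2826, 0, -0.632, 0.054],
  [0.3295, 0.2826, 0, -0.632, 0.054],
])

```text
clock: 27.05
tcp_pos: [0.5205, 0.2396, 0.3665]
orientation: [-0.17, 3.136, 0.001]
contact_force: [0.4, 0.8, 0.0]
grip_width: 0.0539
gripper_force: 0.0
```

Call:
carry_out([
  [0, 0.03, 0, 0, 0.054],
  [0, 0.03, 0, 0, 0.054],
  [0, 0.03, 0, 0, 0.054],
  [0, 0.03, 0, 0, 0.054],
  [0, 0.03, 0, 0, 0.054],
  [0, 0.03, 0, 0, 0.054],
  [0, 0.03, 0, 0, 0.054],
  [0, 0.03, 0, 0, 0.054],
])

```text
clock: 27.85
tcp_pos: [0.5185, 0.2674, 0.3663]
orientation: [-0.169, 3.137, 0.0]
contact_force: [0.4, 0.5, 0.4]
grip_width: 0.0537
gripper_force: 0.0
```

```bash
python3 -c "
from h import *
c=cal('wrist'); im=shot('wrist','w10')
for l in labels('wrist',im,c,.041):
    if l[0][1]>.15: print(l)
go(.511,.272,96.2,.195)"
```

```text
(array([0.5164, 0.269 ]), array([0.03 , 0.051]), 7.1, array([281., 194.]))
(array([0.704 , 0.3572]), array([0.016, 0.064]), 14.0, array([333., 341.]))
(array([0.7526, 0.4518]), array([0.044, 0.051]), 8.9, array([393., 380.]))
shift [0.0069 0.0052 0.1712] roll -0.0 at [0.5184 0.2675 0.3662] w 0.0542
```

Call:
carry_out([
  [0.007, 0.0025, 0, 0, 0.054],
  [0.007, 0.0025, 0.04, 0, 0.054],
  [0.007, 0.0025, 0.08, 0, 0.054],
  [0.007, 0.0025, 0.12, 0, 0.054],
  [0.007, 0.0025, 0.15, 0, 0.054],
  [0.007, 0.0025, 0.171, 0, 0.054],
  [0.007, 0.0025, 0.171, 0, 0.054],
  [0.007, 0.0025, 0.171, 0, 0.054],
])

```text
clock: 28.7
tcp_pos: [0.5107, 0.2699, 0.1949]
orientation: [0.17, -3.136, 0.0]
contact_force: [-0.5, -0.6, 0.3]
grip_width: 0.0539
gripper_force: 0.0
```

Call:
carry_out([
  [0, 0, 0, 0, 0.02],
  [0, 0, 0, 0, 0.02],
  [0, 0, 0, 0, 0.02],
  [0, 0, 0, 0, 0.02],
  [0, 0, 0, 0, 0.02],
  [0, 0, -0.03, 0, 0.02],
  [0, 0, -0.08, 0, 0.02],
  [0, 0, -0.14, 0, 0.02],
])

```text
clock: 29.5
tcp_pos: [0.5106, 0.2691, 0.3256]
orientation: [0.169, -3.135, 0.002]
contact_force: [1.1, 0.8, -1.3]
grip_width: 0.0391
gripper_force: 41.5
```

```bash
python3 - <<'E'
from h import *
c=cal('wrist'); im=shot('wrist','w11')
go(.519,-.372,60,.33)
E
```

```text
shift [ 0.0647 -0.64    0.0009] roll 0.631 at [0.5133 0.2703 0.3347] w 0.039
```

Call:
carry_out([
  [0.03, -0.38, -0.005, 0, 0.02],
  [0.03, -0.38, -0.005, 0, 0.02],
  [0.03, -0.38, -0.005, 0, 0.02],
  [0.03, -0.38, -0.005, 0, 0.02],
  [0.03, -0.38, -0.005, 0, 0.02],
  [0.03, -0.38, -0.005, 0, 0.02],
  [0.03, -0.38, -0.005, 0, 0.02],
  [0.03, -0.38, -0.005, 0, 0.02],
])

```text
clock: 30.35
tcp_pos: [0.5214, -0.116, 0.3299]
orientation: [0.163, -3.137, 0.003]
contact_force: [-0.3, 0.2, -1.7]
grip_width: 0.0391
gripper_force: 41.6
```

Call:
carry_out([
  [0.035, -0.26, 0, 0.631, 0.02],
  [0.035, -0.26, 0, 0.631, 0.02],
  [0.035, -0.26, 0, 0.631, 0.02],
  [0.035, -0.26, 0, 0.631, 0.02],
  [0.035, -0.26, 0, 0.631, 0.02],
  [0.035, -0.26, 0, 0.631, 0.02],
  [0.035, -0.26, 0, 0.631, 0.02],
  [0.035, -0.26, 0.03, 0.631, 0.02],
])

```text
clock: 31.15
tcp_pos: [0.5169, -0.3744, 0.3028]
orientation: [0.81, 3.028, -0.002]
contact_force: [1.0, -0.4, -1.5]
grip_width: 0.0391
gripper_force: 41.7
```

```bash
python3 - <<'E'
from h import *
im=shot('wrist','w11')
go(.519,-.372,60,.187)
E
```

```text
shift [-0.0046  0.0012  0.1086] roll 0.003 at [ 0.5153 -0.3715  0.2956] w 0.0391
```

Call:
carry_out([
  [-0.003, 0, 0.04, 0, 0.02],
  [-0.003, 0, 0.08, 0, 0.02],
  [-0.003, 0, 0.105, 0, 0.02],
  [-0.003, 0, 0.112, 0, 0.02],
  [-0.003, 0, 0.112, 0, 0.02],
  [-0.003, 0, 0.112, 0, 0.054],
  [-0.003, 0, 0.112, 0, 0.054],
  [-0.003, 0, 0.112, 0, 0.054],
])

```text
clock: 32.0
tcp_pos: [0.5187, -0.3757, 0.1899]
orientation: [0.811, 3.032, -0.001]
contact_force: [-0.1, 0.2, -0.6]
grip_width: 0.0536
gripper_force: 0.0
```

Call:
carry_out([
  [0, 0, -0.05, 0, 0.054],
  [0, 0, -0.1, 0, 0.054],
  [0, 0, -0.15, 0, 0.054],
  [0, 0, -0.2, 0, 0.054],
  [0.05, 0.02, -0.21, 0, 0.054],
  [0.08, 0.06, -0.21, 0, 0.054],
  [0.08, 0.09, -0.21, 0, 0.054],
  [0.08, 0.09, -0.21, 0, 0.054],
])

```text
clock: 32.8
tcp_pos: [0.4955, -0.2523, 0.3993]
orientation: [0.8, 3.036, 0.005]
contact_force: [0.0, 0.5, -0.1]
grip_width: 0.054
gripper_force: 0.0
```

```bash
python3 - <<'E'
from h import *
c=cal('wrist'); im=shot('wrist','w12',1.4)
print(*labels('wrist',im,c,.026),sep='\n'); go(.47,-.2,60)
im=shot('top','t12'); print(*labels('top',im,cal('top'),.026,30),sep='\n')
E
```

```text
(array([ 0.3374, -0.3101]), array([0.031, 0.051]), 30.1, array([159.,  87.]))
(array([ 0.4496, -0.1087]), array([0.031, 0.051]), 39.9, array([371.,  86.]))
(array([ 0.445, -0.184]), array([0.031, 0.051]), 48.7, array([308., 118.]))
(array([ 0.5249, -0.3802]), array([0.032, 0.052]), 150.3, array([204., 250.]))
(array([ 0.5606, -0.3161]), array([0.031, 0.051]), 149.9, array([260., 250.]))
(array([ 0.5995, -0.2509]), array([0.032, 0.051]), 150.3, array([318., 251.]))
(array([ 0.7158, -0.1676]), array([0.036, 0.072]), 90.9, array([414., 288.]))
(array([ 0.7563, -0.0719]), array([0.019, 0.02 ]), 60.2, array([486., 283.]))
(array([ 0.5531, -0.671 ]), array([0.031, 0.053]), 8.3, array([ 53., 353.]))
(array([ 0.8516, -0.2516]), array([0.035, 0.064]), 153.2, array([389., 378.]))
shift [ 0.0489  0.0351 -0.    ] roll 0.006 at [ 0.4947 -0.2549  0.3993] w 0.0539
(array([ 0.7664, -0.2639]), array([0.057, 0.058]), 178.8, array([361., 153.]))
(array([ 0.6746, -0.4232]), array([0.054, 0.057]), 88.8, array([407., 178.]))
(array([ 0.5969, -0.2522]), array([0.03 , 0.048]), 151.6, array([360., 200.]))
(array([ 0.4481, -0.11  ]), array([0.03 , 0.049]), 43.5, array([321., 243.]))
(array([ 0.4447, -0.1848]), array([0.03 , 0.049]), 43.4, array([342., 244.]))
(array([0.3846, 0.0507]), array([0.029, 0.049]), 52.0, array([275., 263.]))
(array([0.334 , 0.2306]), array([0.029, 0.037]), 12.0, array([223., 279.]))
```

View pics/w12.png

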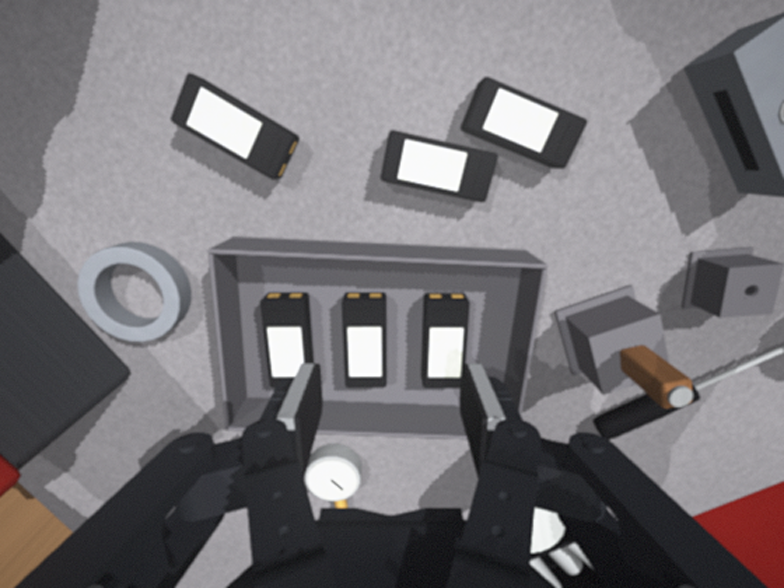

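All three old packs lie in the tray at (285,345), (365,345) and (445,345). The fresh packs are at (235,128), (440,167) and (525,123). The middle one was knocked up close to the right one, so I'll grip it at its label, away from its neighbour.

```bash
python3 - <<'E'
from h import *
go(.444,-.185,138.7,.35); print(r.get_obs()['joints'])
# clearance of finger boxes of B grip vs pack C
def loc(p,c,yaw):
    a=np.radians(yaw); d=np.array(p)-c; return d@[np.cos(a),np.sin(a)], d@[-np.sin(a),np.cos(a)]
def cor(c,yaw):
    a=np.radians(yaw); u=np.array([np.cos(a),np.sin(a)]); v=np.array([-u[1],u[0]])
    return [np.array(c)+s*.045*u+e*.02*v for s in(1,-1) for e in(1,-1)]
B,C=(.4503,-.178),(.4557,-.1036)
print('C corners in B grip frame',[np.round(loc(p,np.array([.444,-.185]),48.7),3) for p in cor(C,39.9)])
print('B corners in C frame',[np.round(loc(p,np.array(C),39.9),3) for p in cor(B,48.7)])
E
```

```text
shift [0.0795 0.0372 0.049 ] roll -1.371 at [ 0.4941 -0.2567  0.3991] w 0.0538
[ 0.02450147  0.30106561  0.42242843  1.87110578 -0.14576666  0.99765898
  1.55910571]
C corners in B grip frame [array([0.116, 0.058]), array([0.11 , 0.018]), array([0.027, 0.072]), array([0.021, 0.032])]
B corners in C frame [array([-0.01 , -0.027]), array([-0.004, -0.066]), array([-0.099, -0.041]), array([-0.093, -0.08 ])]
```

Call:
carry_out([
  [0.079, 0.037, 0.04, -1.371, 0.054],
  [0.079, 0.037, 0.04, -1.371, 0.054],
  [0.079, 0.037, 0.04, -1.371, 0.054],
  [0.079, 0.037, 0.04, -1.371, 0.054],
  [0.079, 0.037, 0.04, -1.371, 0.054],
  [0.079, 0.037, 0.04, -1.371, 0.054],
  [0.079, 0.037, 0.04, -1.371, 0.054],
  [0.079, 0.037, 0.04, -1.371, 0.054],
])

```text
clock: 33.7
tcp_pos: [0.4435, -0.1876, 0.3585]
orientation: [-1.048, 2.961, -0.001]
contact_force: [-0.4, 0.0, -0.1]
grip_width: 0.0539
gripper_force: 0.0
```

Call:
carry_out([
  [0, 0, 0, -0.172, 0.054],
  [0, 0, 0, -0.172, 0.054],
  [0, 0, 0, -0.172, 0.054],
  [0, 0, 0, -0.172, 0.054],
  [0, 0, 0, -0.172, 0.054],
  [0, 0, 0, -0.172, 0.054],
  [0, 0, 0, -0.172, 0.054],
  [0, 0, 0, -0.172, 0.054],
])

```text
clock: 34.5
tcp_pos: [0.4439, -0.1857, 0.3582]
orientation: [-1.294, 2.863, 0.0]
contact_force: [1.0, -0.1, 0.5]
grip_width: 0.054
gripper_force: 0.0
```

```bash
python3 - <<'E'
from h import *
c=cal('wrist'); im=shot('wrist','w13')
print(*labels('wrist',im,c,.026),sep='\n'); go(.444,-.185,138.7,.18); print(r.get_obs()['joints'][6])
E
```

```text
(array([ 0.3399, -0.3085]), array([0.031, 0.046]), 30.4, array([275.,  24.]))
(array([ 0.5258, -0.3795]), array([0.031, 0.052]), 150.6, array([ 85., 105.]))
(array([ 0.5623, -0.3154]), array([0.032, 0.052]), 150.5, array([114., 177.]))
(array([ 0.4453, -0.1834]), array([0.031, 0.051]), 48.6, array([279., 196.]))
(array([ 0.6002, -0.2499]), array([0.032, 0.052]), 150.3, array([139., 241.]))
(array([ 0.4497, -0.1081]), array([0.031, 0.051]), 40.0, array([320., 246.]))
(array([0.3852, 0.053 ]), array([0.031, 0.051]), 51.8, array([444., 302.]))
(array([ 0.7782, -0.3021]), array([0.018, 0.035]), 98.9, array([ 13., 300.]))
(array([ 0.8002, -0.0721]), array([0.034, 0.059]), 138.6, array([146., 413.]))
shift [-0.0007  0.0004  0.1782] roll -0.001 at [ 0.4438 -0.1858  0.3582] w 0.0545
2.7355073180642977
```

Call:
carry_out([
  [0, 0, 0.04, 0, 0.054],
  [0, 0, 0.08, 0, 0.054],
  [0, 0, 0.12, 0, 0.054],
  [0, 0, 0.15, 0, 0.054],
  [0, 0, 0.17, 0, 0.054],
  [0, 0, 0.178, 0, 0.054],
  [0, 0, 0.178, 0, 0.054],
  [0, 0, 0.178, 0, 0.054],
])

```text
clock: 35.35
tcp_pos: [0.4443, -0.186, 0.1809]
orientation: [-1.294, 2.862, -0.001]
contact_force: [-0.0, -0.4, 0.8]
grip_width: 0.0537
gripper_force: 0.0
```

Call:
carry_out([
  [0, 0, 0, 0, 0.02],
  [0, 0, 0, 0, 0.02],
  [0, 0, 0, 0, 0.02],
  [0, 0, 0, 0, 0.02],
  [0, 0, 0, 0, 0.02],
  [0, 0, -0.03, 0, 0.02],
  [0, 0, -0.08, 0, 0.02],
  [0, 0, -0.13, 0, 0.02],
])

```text
clock: 36.15
tcp_pos: [0.4431, -0.1856, 0.3117]
orientation: [1.294, -2.862, -0.001]
contact_force: [1.1, -1.1, -2.8]
grip_width: 0.0392
gripper_force: 42.0
```

```bash
python3 - <<'E'
from h import *
c=cal('wrist'); im=shot('wrist','w14')
print(*labels('wrist',im,c,.15,300),sep='\n'); go(.50,.20,96.2,.33)
E
```

```text
(array([ 0.3666, -0.2772]), array([0.016, 0.016]), 120.4, array([270.,  18.]))
(array([ 0.4601, -0.3164]), array([0.016, 0.026]), 151.2, array([ 45., 103.]))
(array([ 0.4792, -0.283 ]), array([0.016, 0.028]), 150.5, array([ 83., 189.]))
(array([ 0.499 , -0.2488]), array([0.017, 0.028]), 150.1, array([114., 263.]))
(array([ 0.4475, -0.1802]), array([0.032, 0.052]), 48.5, array([279., 290.]))
(array([ 0.3866, -0.0911]), array([0.017, 0.027]), 52.1, array([467., 331.]))
(array([ 0.5895, -0.2425]), array([0.017, 0.051]), 2.5, array([ 31., 360.]))
shift [-0.3254  0.2166 -0.011 ] roll 0.74 at [ 0.4456 -0.187   0.3194] w 0.0389
```

Call:
carry_out([
  [-0.25, 0.167, -0.02, 0, 0.02],
  [-0.25, 0.167, -0.02, 0, 0.02],
  [-0.25, 0.167, -0.02, 0, 0.02],
  [-0.25, 0.167, -0.02, 0, 0.02],
  [-0.25, 0.167, -0.02, 0, 0.02],
  [-0.25, 0.167, -0.02, 0, 0.02],
  [-0.25, 0.167, -0.02, 0, 0.02],
  [-0.25, 0.167, -0.02, 0, 0.02],
])

```text
clock: 37.0
tcp_pos: [0.4833, 0.1136, 0.3303]
orientation: [-1.299, 2.86, 0.0]
contact_force: [0.2, -0.5, -1.9]
grip_width: 0.0389
gripper_force: 42.0
```

Call:
carry_out([
  [-0.126, 0.092, -0.01, 0.74, 0.02],
  [-0.126, 0.092, -0.01, 0.74, 0.02],
  [-0.126, 0.092, -0.01, 0.74, 0.02],
  [-0.126, 0.092, -0.01, 0.74, 0.02],
  [-0.126, 0.092, -0.01, 0.74, 0.02],
  [-0.126, 0.092, -0.01, 0.74, 0.02],
  [-0.126, 0.092, -0.01, 0.74, 0.02],
  [-0.126, 0.092, -0.01, 0.74, 0.02],
])

```text
clock: 37.8
tcp_pos: [0.498, 0.2661, 0.3401]
orientation: [0.173, -3.137, 0.001]
contact_force: [0.9, 0.0, -2.3]
grip_width: 0.0391
gripper_force: 42.0
```

```bash
python3 - <<'E'
from h import *
o=r.get_obs(); c=cal('wrist'); im=shot('wrist','w15'); t=np.array(o['tcp_pos'])
print(*labels('wrist',im,c,t[2]-.154,300),sep='\n'); go(.5006,.268,96.2,.195)
b=im[:,:,::-1].copy(); ax=np.array([np.cos(np.radians(96.2)),np.sin(np.radians(96.2))]); n=np.array([ax[1],-ax[0]])
for p in ([.5265,.1299],[.5189,.1995],[.5113,.2691]):
    for s,e in((1,1),(1,-1),(-1,-1),(-1,1)):
        q=proj('wrist',[*(np.array(p)+s*.023*ax+e*.048*n),.016],c); cv2.drawMarker(b,tuple(q.round().astype(int)),(0,255,0),1,6)
cv2.imwrite('pics/w15m.png',cv2.resize(b,None,fx=1.4,fy=1.4,interpolation=cv2.INTER_CUBIC))
E
```

```text
(array([0.4995, 0.2663]), array([0.03, 0.05]), 6.4, array([279., 289.]))
(array([0.5716, 0.1319]), array([0.024, 0.052]), 135.9, array([ 33., 381.]))
shift [-0.0028  0.0014  0.1452] roll 0.001 at [0.498  0.2663 0.3402] w 0.0388
```

View pics/w15m.png

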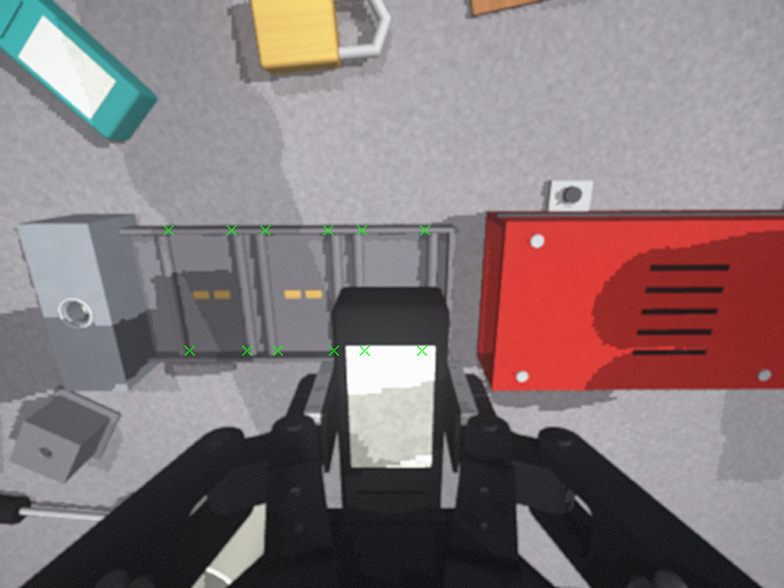

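Pack held straight. The bay floors, with gold contacts at (212,295) and (303,295), sit about 2 px right of my marks, so the bays lie about 1.5 mm further home. I'll check the pack's centre in the grip numerically.

```bash
python3 - <<'E'
from h import *
o=r.get_obs(); c=cal('wrist'); t=np.array(o['tcp_pos']); im=np.load('pics/w15.npy')
ax=np.array([np.cos(np.radians(96.2)),np.sin(np.radians(96.2))]); n=np.array([ax[1],-ax[0]])
L=np.array([.4995,.2663])
for s in (1,-1):
    ce=L+s*.008*n
    print(s,ce,[proj('wrist',[*(ce+e*.045*n),t[2]-z],c).round(1)[1] for e,z in((-1,.18),(-1,.154),(1,.154))])
print('col profile',[(v,int(im[v,270:290].mean())) for v in list(range(196,250,3))+list(range(332,380,4))])
hsv=cv2.cvtColor(im,cv2.COLOR_RGB2HSV); m=((hsv[:,:,0]>12)&(hsv[:,:,0]<30)&(hsv[:,:,1]>110)&(hsv[:,:,2]>110)).astype(np.uint8)
k,l,st,cc=cv2.connectedComponentsWithStats(m)
for i in range(1,k):
    if st[i,4]>8: p=onz('wrist',*cc[i],.0155,c); d=p[:2]-[.5265,.1299]; print(st[i],p.round(4),(d@ax).round(4),(d@n).round(4))
E
```

```text
1 [0.50745321 0.26716399] [np.float64(205.9), np.float64(223.0), np.float64(373.8)]
-1 [0.49154679 0.26543601] [np.float64(176.8), np.float64(189.0), np.float64(351.1)]
col profile [(196, 148), (199, 148), (202, 149), (205, 64), (208, 42), (211, 44), (214, 45), (217, 46), (220, 53), (223, 56), (226, 58), (229, 59), (232, 60), (235, 61), (238, 62), (241, 63), (244, 61), (247, 228), (332, 202), (336, 40), (340, 41), (344, 40), (348, 40), (352, 29), (356, 37), (360, 37), (364, 36), (368, 29), (372, 26), (376, 27)]
[ 179    0   64   50 2763] [0.347  0.1897 0.0155] 0.0789 -0.1719
[337   0  47  11 255] [0.319  0.3112 0.0155] 0.2027 -0.1867
[138 208  11   5  51] [0.5286 0.1232 0.0155] -0.0069 0.0013
[153 208  11   5  52] [0.5268 0.1393 0.0155] 0.0093 0.0013
[204 208  11   5  51] [0.5209 0.1932 0.0155] 0.0635 0.0013
[219 208  11   5  45] [0.5189 0.2092 0.0155] 0.0797 0.001
```

Call:
carry_out([
  [-0.005, 0.003, 0, 0, 0.02],
  [-0.005, 0.003, 0.04, 0, 0.02],
  [-0.005, 0.003, 0.08, 0, 0.02],
  [-0.005, 0.003, 0.105, 0, 0.02],
  [-0.005, 0.003, 0.12, 0, 0.02],
  [-0.005, 0.003, 0.13, 0, 0.02],
  [-0.005, 0.003, 0.138, 0, 0.02],
  [-0.005, 0.003, 0.144, 0, 0.02],
])

```text
clock: 38.65
tcp_pos: [0.503, 0.2714, 0.1965]
orientation: [-0.171, 3.136, 0.001]
contact_force: [-0.8, 0.2, 3.3]
grip_width: 0.0387
gripper_force: 42.7
```

Call:
carry_out([
  [0, 0, 0, 0, 0.02],
  [0, 0, 0.001, 0, 0.02],
  [0, 0, 0.001, 0, 0.053],
  [0, 0, 0.001, 0, 0.053],
  [0, 0, 0.001, 0, 0.053],
  [0, 0, 0.001, 0, 0.053],
  [0, 0, -0.04, 0, 0.053],
  [0, 0, -0.09, 0, 0.053],
])

```text
clock: 39.45
tcp_pos: [0.5015, 0.2706, 0.2852]
orientation: [0.171, -3.132, 0.005]
contact_force: [1.6, 0.9, 0.7]
grip_width: 0.053
gripper_force: 0.0
```

Call:
carry_out([
  [0, 0, -0.04, 0, 0.054],
  [0, -0.03, -0.07, 0, 0.054],
  [0, -0.03, -0.07, 0, 0.054],
  [0, -0.03, -0.07, 0, 0.054],
  [0, -0.03, -0.07, 0, 0.054],
  [0, -0.03, -0.07, 0, 0.054],
  [0, -0.03, -0.07, 0, 0.054],
  [0, -0.03, -0.07, 0, 0.054],
])

```text
clock: 40.25
tcp_pos: [0.5055, 0.2416, 0.3554]
orientation: [0.172, -3.136, 0.001]
contact_force: [0.5, 1.1, 0.2]
grip_width: 0.0537
gripper_force: 0.0
```

```bash
cat >> h.py <<'E'
AX=np.array([np.cos(np.radians(96.2)),np.sin(np.radians(96.2))]); N=np.array([AX[1],-AX[0]])
BAY=[np.array([.5273,.1314])+i*.07*AX for i in range(3)]
def bays(im,c):
    for l in labels('wrist',im,c,.041,300):
        for i,b in enumerate(BAY):
            d=l[0]-b
            if abs(d@AX)<.03 and abs(d@N)<.04: print('bay',i+1,'label off ax,n',(d@AX).round(4),(d@N).round(4),l)
E
python3 - <<'E'
from h import *
c=cal('wrist'); im=shot('wrist','w16'); bays(im,c)
# C: centre (.4557,-.1036)
go(.4557,-.1036,129.9,.36)
E
```

```text
bay 3 label off ax,n 0.0023 -0.0061 (array([0.5059, 0.2722]), array([0.031, 0.051]), 6.5, array([309., 202.]))
shift [ 0.0872 -0.3375 -0.0042] roll -0.587 at [0.5055 0.2415 0.3556] w 0.0542
```

Call:
carry_out([
  [0.087, -0.3375, 0, -0.587, 0.054],
  [0.087, -0.3375, 0, -0.587, 0.054],
  [0.087, -0.3375, 0, -0.587, 0.054],
  [0.087, -0.3375, 0, -0.587, 0.054],
  [0.087, -0.3375, 0, -0.587, 0.054],
  [0.087, -0.3375, 0, -0.587, 0.054],
  [0.087, -0.3375, 0, -0.587, 0.054],
  [0.087, -0.3375, 0, -0.587, 0.054],
])

```text
clock: 41.1
tcp_pos: [0.4544, -0.1097, 0.3563]
orientation: [1.058, -2.957, 0.003]
contact_force: [-0.2, 0.4, -0.2]
grip_width: 0.0543
gripper_force: 0.0
```

```bash
python3 - <<'E'
from h import *
c=cal('wrist'); im=shot('wrist','w17')
for l in labels('wrist',im,c,.026,300):
    if l[0][1]<.02 and l[0][0]<.5: print(l)
go(.4557,-.1036,129.9,.18)
E
```

```text
(array([ 0.4497, -0.1083]), array([0.031, 0.05 ]), 39.3, array([283., 192.]))
shift [-0.0034  0.003   0.1763] roll -0.007 at [ 0.455  -0.1077  0.3563] w 0.0536
```

Call:
carry_out([
  [0, 0, 0, 0, 0.054],
  [0, 0, 0.04, 0, 0.054],
  [0, 0, 0.08, 0, 0.054],
  [0, 0, 0.12, 0, 0.054],
  [0, 0, 0.15, 0, 0.054],
  [0, 0, 0.17, 0, 0.054],
  [0, 0, 0.175, 0, 0.054],
  [0, 0, 0.175, 0, 0.054],
])

```text
clock: 41.95
tcp_pos: [0.4563, -0.1022, 0.1807]
orientation: [1.075, -2.951, -0.002]
contact_force: [-0.2, 0.8, -0.2]
grip_width: 0.0538
gripper_force: 0.0
```

Call:
carry_out([
  [0, 0, 0, 0, 0.02],
  [0, 0, 0, 0, 0.02],
  [0, 0, 0, 0, 0.02],
  [0, 0, 0, 0, 0.02],
  [0, 0, 0, 0, 0.02],
  [0, 0, -0.03, 0, 0.02],
  [0, 0, -0.08, 0, 0.02],
  [0, 0, -0.13, 0, 0.02],
])

```text
clock: 42.75
tcp_pos: [0.4552, -0.1037, 0.3124]
orientation: [1.07, -2.951, -0.001]
contact_force: [2.1, 1.0, -2.1]
grip_width: 0.0389
gripper_force: 41.6
```

```bash
python3 - <<'E'
from h import *
go(*BAY[1],96.2,.33)
E
```

```text
shift [-0.2451  0.1923 -0.0178] roll 0.588 at [ 0.4552 -0.1037  0.3124] w 0.0389
```

Call:
carry_out([
  [-0.245, 0.192, -0.03, 0.588, 0.02],
  [-0.245, 0.192, -0.03, 0.588, 0.02],
  [-0.245, 0.192, -0.03, 0.588, 0.02],
  [-0.245, 0.192, -0.03, 0.588, 0.02],
  [-0.245, 0.192, -0.03, 0.588, 0.02],
  [-0.245, 0.192, -0.03, 0.588, 0.02],
  [-0.245, 0.192, -0.03, 0.588, 0.02],
  [-0.245, 0.192, -0.03, 0.588, 0.02],
])

```text
clock: 43.55
tcp_pos: [0.5206, 0.2071, 0.3418]
orientation: [-0.183, 3.134, 0.005]
contact_force: [0.0, 0.3, -3.0]
grip_width: 0.039
gripper_force: 41.6
```

Call:
carry_out([
  [0, 0, 0, 0, 0.02],
  [0, 0, 0, 0, 0.02],
  [0, 0, 0, 0, 0.02],
  [0, 0, 0, 0, 0.02],
  [0, 0, 0, 0, 0.02],
  [0, 0, 0, 0, 0.02],
  [0, 0, 0, 0, 0.02],
  [0, 0, 0, 0, 0.02],
])

```text
clock: 44.35
tcp_pos: [0.5208, 0.2007, 0.3412]
orientation: [-0.17, 3.137, 0.0]
contact_force: [-0.3, 0.2, -1.8]
grip_width: 0.0391
gripper_force: 41.6
```

```bash
cat >> h.py <<'E'
def held(i):
    o=r.get_obs(); c=cal('wrist'); im=r.grab_frame('wrist'); t=np.array(o['tcp_pos'])
    for l in labels('wrist',im,c,t[2]-.154,1500):
        if np.linalg.norm(l[0]-t[:2])<.03:
            ce=l[0]+.008*N; d=BAY[i]-ce; print('held',l,'move tool dx',(-d@N).round(4),'dy',(d@AX).round(4),'dz',(t[2]-.195).round(4),'t',t.round(4),yawto(96.2)[0].round(3))
    hsv=cv2.cvtColor(im,cv2.COLOR_RGB2HSV); m=((hsv[:,:,0]>12)&(hsv[:,:,0]<30)&(hsv[:,:,1]>110)&(hsv[:,:,2]>110)).astype(np.uint8)
    k,l,st,cc=cv2.connectedComponentsWithStats(m)
    for j in range(1,k):
        d=onz('wrist',*cc[j],.0155,c)[:2]-BAY[0]
        if 8<st[j,4]<200 and abs(d@N)<.03: print('contact',(d@AX).round(4),(d@N).round(4))
    bays(im,c)
E
python3 -c "
from h import *
held(1)"
```

```text
held (array([0.5103, 0.1996]), array([0.03 , 0.049]), 6.1, array([279., 267.])) move tool dx -0.0015 dy 0.0004 dz 0.1462 t [0.5208 0.2007 0.3412] 0.0
contact -0.0083 0.0006
contact 0.008 0.0006
bay 3 label off ax,n 0.0023 -0.0066 (array([0.5054, 0.2722]), array([0.031, 0.05 ]), 6.4, array([354., 195.]))
```

Bay centres confirmed by the contacts. Lowering into bay 2.

Call:
carry_out([
  [-0.001, 0.0004, 0.02, 0, 0.02],
  [-0.001, 0.0004, 0.06, 0, 0.02],
  [-0.001, 0.0004, 0.09, 0, 0.02],
  [-0.001, 0.0004, 0.11, 0, 0.02],
  [-0.001, 0.0004, 0.125, 0, 0.02],
  [-0.001, 0.0004, 0.135, 0, 0.02],
  [-0.001, 0.0004, 0.142, 0, 0.02],
  [-0.001, 0.0004, 0.146, 0, 0.02],
])

```text
clock: 45.2
tcp_pos: [0.5222, 0.2015, 0.197]
orientation: [0.17, -3.137, -0.001]
contact_force: [-17.0, -2.9, 51.2]
grip_width: 0.0389
gripper_force: 48.0
```

Call:
carry_out([
  [0, 0, 0, 0, 0.02],
  [0, 0, 0, 0, 0.02],
  [0, 0, 0, 0, 0.053],
  [0, 0, 0, 0, 0.053],
  [0, 0, 0, 0, 0.053],
  [0, 0, 0, 0, 0.053],
  [0, 0, -0.04, 0, 0.053],
  [0, 0, -0.09, 0, 0.053],
])

```text
clock: 46.0
tcp_pos: [0.5209, 0.2009, 0.2841]
orientation: [0.17, -3.132, 0.004]
contact_force: [1.0, 0.8, 0.3]
grip_width: 0.0533
gripper_force: 0.0
```

Call:
carry_out([
  [0, 0, -0.04, 0, 0.054],
  [0, -0.03, -0.08, 0, 0.054],
  [0, -0.03, -0.08, 0, 0.054],
  [0, -0.03, -0.08, 0, 0.054],
  [0, -0.03, -0.08, 0, 0.054],
  [0, -0.03, -0.08, 0, 0.054],
  [0, -0.03, -0.08, 0, 0.054],
  [0, -0.03, -0.08, 0, 0.054],
])

```text
clock: 46.8
tcp_pos: [0.5248, 0.1718, 0.3644]
orientation: [0.171, -3.136, 0.001]
contact_force: [0.3, -0.0, 0.1]
grip_width: 0.0543
gripper_force: 0.0
```

```bash
python3 - <<'E'
from h import *
c=cal('wrist'); im=shot('wrist','w18'); bays(im,c)
go(.345,-.305,120.1,.36)
E
```

```text
bay 2 label off ax,n 0.0007 -0.0069 (array([0.5128, 0.2009]), array([0.031, 0.05 ]), 6.2, array([308., 188.]))
bay 3 label off ax,n 0.0028 -0.0068 (array([0.5051, 0.2726]), array([0.031, 0.05 ]), 6.4, array([377., 189.]))
shift [ 0.2303 -0.4543  0.005 ] roll -0.417 at [0.5249 0.1717 0.3645] w 0.0541
```

Call:
carry_out([
  [0.1, -0.38, 0.005, 0, 0.054],
  [0.1, -0.38, 0.005, 0, 0.054],
  [0.1, -0.38, 0.005, 0, 0.054],
  [0.1, -0.38, 0.005, 0, 0.054],
  [0.1, -0.38, 0.005, 0, 0.054],
  [0.1, -0.38, 0.005, 0, 0.054],
  [0.1, -0.38, 0.005, 0, 0.054],
  [0.1, -0.38, 0.005, 0, 0.054],
])

```text
clock: 47.65
tcp_pos: [0.4658, -0.2197, 0.3603]
orientation: [-0.168, 3.137, -0.001]
contact_force: [0.4, 0.3, 0.3]
grip_width: 0.0543
gripper_force: 0.0
```

Call:
carry_out([
  [0.13, -0.074, 0, -0.417, 0.054],
  [0.13, -0.074, 0, -0.417, 0.054],
  [0.13, -0.074, 0, -0.417, 0.054],
  [0.13, -0.074, 0, -0.417, 0.054],
  [0.13, -0.074, 0, -0.417, 0.054],
  [0.13, -0.074, 0, -0.417, 0.054],
  [0.13, -0.074, 0, -0.417, 0.054],
  [0.13, -0.074, 0, -0.417, 0.054],
])

```text
clock: 48.45
tcp_pos: [0.3465, -0.304, 0.3601]
orientation: [0.819, -3.033, -0.0]
contact_force: [-0.3, -0.3, -0.8]
grip_width: 0.0541
gripper_force: 0.0
```

```bash
python3 - <<'E'
from h import *
c=cal('wrist'); im=shot('wrist','w19')
for l in labels('wrist',im,c,.026,300):
    if l[0][1]<.02 and l[0][0]<.5: print(l)
go(.345,-.305,120.1,.18)
E
```

```text
(array([ 0.3076, -0.4841]), array([0.023, 0.033]), 120.1, array([136.,  67.]))
(array([ 0.377 , -0.4785]), array([0.02, 0.07]), 104.5, array([116., 136.]))
(array([ 0.4153, -0.4659]), array([0.021, 0.031]), 113.3, array([114., 173.]))
(array([ 0.3382, -0.3099]), array([0.03, 0.05]), 31.0, array([278., 184.]))
shift [ 0.0016 -0.0002  0.1801] roll 0.002 at [ 0.3463 -0.3041  0.3601] w 0.054
```

Call:
carry_out([
  [0.001, -0.001, 0.04, 0, 0.054],
  [0.001, -0.001, 0.08, 0, 0.054],
  [0.001, -0.001, 0.12, 0, 0.054],
  [0.001, -0.001, 0.15, 0, 0.054],
  [0.001, -0.001, 0.17, 0, 0.054],
  [0.001, -0.001, 0.179, 0, 0.054],
  [0.001, -0.001, 0.179, 0, 0.054],
  [0.001, -0.001, 0.179, 0, 0.02],
])

```text
clock: 49.3
tcp_pos: [0.3454, -0.3063, 0.1818]
orientation: [-0.816, 3.033, -0.001]
contact_force: [-4.2, 5.9, 2.7]
grip_width: 0.0412
gripper_force: 0.9
```

Call:
carry_out([
  [0, 0, 0, 0, 0.02],
  [0, 0, 0, 0, 0.02],
  [0, 0, 0, 0, 0.02],
  [0, 0, 0, 0, 0.02],
  [0, 0, 0, 0, 0.02],
  [0, 0, -0.03, 0, 0.02],
  [0, 0, -0.08, 0, 0.02],
  [0, 0, -0.13, 0, 0.02],
])

```text
clock: 50.1
tcp_pos: [0.3444, -0.3057, 0.3123]
orientation: [0.815, -3.032, -0.002]
contact_force: [2.4, -0.4, -1.7]
grip_width: 0.039
gripper_force: 41.5
```

```bash
python3 - <<'E'
from h import *
go(*BAY[0],96.2,.34)
E
```

```text
shift [-0.3775  0.2863 -0.0277] roll 0.417 at [ 0.3444 -0.3057  0.3123] w 0.039
```

Call:
carry_out([
  [-0.162, 0.029, -0.03, 0, 0.02],
  [-0.162, 0.029, -0.03, 0, 0.02],
  [-0.162, 0.029, -0.03, 0, 0.02],
  [-0.162, 0.029, -0.03, 0, 0.02],
  [-0.3775, 0.286, -0.03, 0, 0.02],
  [-0.3775, 0.286, -0.03, 0, 0.02],
  [-0.3775, 0.286, -0.03, 0, 0.02],
  [-0.3775, 0.286, -0.03, 0, 0.02],
])

```text
clock: 50.9
tcp_pos: [0.5045, -0.0013, 0.3411]
orientation: [0.814, -3.034, 0.0]
contact_force: [0.8, 0.1, -1.8]
grip_width: 0.0388
gripper_force: 41.5
```

```bash
python3 - <<'E'
from h import *
go(*BAY[0],96.2,.34)
E
```

```text
shift [-0.0862  0.1035  0.0011] roll 0.416 at [ 0.5045 -0.0013  0.3411] w 0.0388
```

Call:
carry_out([
  [-0.084, 0.1, 0, 0.416, 0.02],
  [-0.084, 0.1, 0, 0.416, 0.02],
  [-0.084, 0.1, 0, 0.416, 0.02],
  [-0.084, 0.1, 0, 0.416, 0.02],
  [-0.084, 0.1, 0, 0.416, 0.02],
  [-0.084, 0.1, 0, 0.416, 0.02],
  [-0.084, 0.1, 0, 0.416, 0.02],
  [-0.084, 0.1, 0, 0.416, 0.02],
])

```text
clock: 51.7
tcp_pos: [0.5275, 0.1244, 0.3413]
orientation: [0.168, -3.137, 0.0]
contact_force: [0.2, 0.6, -1.3]
grip_width: 0.0389
gripper_force: 41.5
```

```bash
python3 -c "
from h import *
held(0)"
```

```text
held (array([0.5181, 0.1235]), array([0.03 , 0.049]), 6.1, array([279., 269.])) move tool dx -0.002 dy 0.0069 dz 0.1463 t [0.5275 0.1244 0.3413] -0.001
bay 2 label off ax,n 0.0008 -0.0071 (array([0.5126, 0.201 ]), array([0.031, 0.05 ]), 6.1, array([359., 196.]))
bay 3 label off ax,n 0.0029 -0.0063 (array([0.5056, 0.2728]), array([0.031, 0.051]), 6.4, array([434., 197.]))
```

Call:
carry_out([
  [-0.002, 0.007, 0.02, 0, 0.02],
  [-0.002, 0.007, 0.06, 0, 0.02],
  [-0.002, 0.007, 0.09, 0, 0.02],
  [-0.002, 0.007, 0.11, 0, 0.02],
  [-0.002, 0.007, 0.125, 0, 0.02],
  [-0.002, 0.007, 0.135, 0, 0.02],
  [-0.002, 0.007, 0.14, 0, 0.02],
  [-0.002, 0.007, 0.143, 0, 0.02],
])

```text
clock: 52.55
tcp_pos: [0.5292, 0.1333, 0.1987]
orientation: [-0.172, 3.136, 0.001]
contact_force: [-2.3, 2.0, 2.8]
grip_width: 0.0391
gripper_force: 46.8
```

Call:
carry_out([
  [0, 0, 0, 0, 0.02],
  [0, 0, 0.001, 0, 0.02],
  [0, 0, 0.001, 0, 0.053],
  [0, 0, 0.001, 0, 0.053],
  [0, 0, 0.001, 0, 0.053],
  [0, 0, 0.001, 0, 0.053],
  [0, 0, -0.04, 0, 0.053],
  [0, 0, -0.09, 0, 0.053],
])

```text
clock: 53.35
tcp_pos: [0.528, 0.1332, 0.2878]
orientation: [0.172, -3.133, 0.002]
contact_force: [1.4, 0.5, 0.7]
grip_width: 0.053
gripper_force: 0.0
```

Call:
carry_out([
  [0, 0, -0.04, 0, 0.054],
  [0, 0.05, -0.08, 0, 0.03],
  [0, 0.07, -0.08, 0, 0.03],
  [0, 0.07, -0.08, 0, 0],
  [0, 0.07, -0.08, 0, 0],
  [0, 0.07, -0.08, 0, 0],
  [0, 0.07, -0.08, 0, 0],
  [0, 0.07, -0.08, 0, 0],
])

```text
clock: 54.15
tcp_pos: [0.5213, 0.2015, 0.3677]
orientation: [0.169, -3.136, 0.001]
contact_force: [-0.2, -0.3, -0.5]
grip_width: 0.0001
gripper_force: 0.0
```

```bash
python3 - <<'E'
from h import *
c=cal('wrist'); im=shot('wrist','w20'); bays(im,c)
f=BAY[0]-AX*.0745  # recess centre
front=f-AX*.0225
print(f,front); go(*(front-AX*.07),96.2,.36)
im=shot('top','t20'); ct=cal('top')
for l in labels('top',im,ct,.041,30): print(l)
E
```

```text
bay 1 label off ax,n 0.0017 -0.0064 (array([0.5208, 0.1324]), array([0.031, 0.051]), 6.6, array([214., 189.]))
bay 2 label off ax,n -0.0013 -0.0068 (array([0.5131, 0.199 ]), array([0.031, 0.05 ]), 6.1, array([278., 188.]))
bay 3 label off ax,n 0.0008 -0.0066 (array([0.5055, 0.2707]), array([0.031, 0.05 ]), 6.5, array([346., 188.]))
[0.53534595 0.05733575] [0.53777594 0.03496736]
shift [ 0.0014 -0.2375  0.0079] roll -0.0 at [0.5213 0.2017 0.3678] w -0.0003
(array([ 1.1388, -0.6742]), array([0.039, 0.049]), 125.9, array([471.,  49.]))
(array([ 1.1061, -0.6973]), array([0.031, 0.034]), 122.8, array([478.,  56.]))
(array([1.1112, 0.9824]), array([0.025, 0.03 ]), 2.1, array([10., 65.]))
(array([ 0.7631, -0.2597]), array([0.058, 0.06 ]), 87.6, array([361., 153.]))
(array([ 0.672 , -0.4213]), array([0.051, 0.054]), 43.3, array([407., 178.]))
(array([ 0.5935, -0.2492]), array([0.03 , 0.044]), 151.5, array([359., 201.]))
(array([ 0.5569, -0.3123]), array([0.029, 0.046]), 151.8, array([378., 211.]))
(array([ 0.5206, -0.3751]), array([0.029, 0.044]), 151.2, array([396., 221.]))
(array([0.52  , 0.1315]), array([0.029, 0.048]), 6.3, array([251., 224.]))
(array([0.3844, 0.0501]), array([0.029, 0.05 ]), 52.0, array([275., 263.]))
```

Call:
carry_out([
  [0, -0.05, 0, 0, 0],
  [0, -0.07, 0.04, 0, 0],
  [0, -0.07, 0.09, 0, 0],
  [0, -0.07, 0.13, 0, 0],
  [0, -0.07, 0.145, 0, 0],
  [0, -0.07, 0.15, 0, 0],
  [0, -0.07, 0.1515, 0, 0],
  [0, -0.07, 0.1515, 0, 0],
])

```text
clock: 55.05
tcp_pos: [0.5294, 0.1331, 0.2176]
orientation: [-0.171, 3.135, 0.001]
contact_force: [-0.5, 0.6, -0.1]
grip_width: 0.0002
gripper_force: 0.0
```

Call:
carry_out([
  [0, 0, -0.03, 0, 0],
  [0, 0.05, -0.03, 0, 0],
  [0, 0.1, -0.03, 0, 0],
  [0, 0.14, -0.03, 0, 0],
  [0, 0.14, -0.03, 0, 0],
  [0, 0.14, -0.006, 0, 0],
  [0, 0.14, 0, 0, 0],
  [0, 0.14, 0, 0, 0],
])

```text
clock: 55.85
tcp_pos: [0.5134, 0.2715, 0.2166]
orientation: [0.17, -3.136, 0.001]
contact_force: [0.7, -0.1, -0.6]
grip_width: 0.0001
gripper_force: 0.0
```

Call:
carry_out([
  [0, 0, -0.03, 0, 0],
  [0, -0.05, -0.03, 0, 0],
  [0, -0.07, -0.03, 0, 0],
  [0, -0.07, -0.03, 0, 0],
  [0, -0.07, -0.006, 0, 0],
  [0, -0.07, 0, 0, 0],
  [0, -0.07, 0, 0, 0],
  [0, -0.07, 0, 0, 0],
])

```text
clock: 56.65
tcp_pos: [0.5213, 0.2031, 0.2173]
orientation: [-0.172, 3.137, 0.001]
contact_force: [0.3, 0.3, -0.2]
grip_width: 0.0
gripper_force: 0.0
```

Call:
carry_out([
  [0, 0, -0.05, 0, 0],
  [0, 0, -0.1, 0, 0],
  [0, -0.05, -0.13, 0, 0],
  [0, -0.1, -0.13, 0, 0],
  [0, -0.15, -0.13, 0, 0],
  [0, -0.2, -0.13, 0, 0],
  [0, -0.237, -0.13, 0, 0],
  [0, -0.237, -0.13, 0, 0],
])

```text
clock: 57.45
tcp_pos: [0.5469, -0.0403, 0.3482]
orientation: [-0.155, 3.136, -0.005]
contact_force: [-0.2, 0.7, -0.7]
grip_width: -0.0
gripper_force: 0.0
```

```bash
python3 - <<'E'
from h import *
c=cal('wrist'); im=shot('wrist','w21'); bays(im,c)
f=BAY[0]-AX*.097
go(*(f-AX*.07),96.2,.215)
E
```

```text
bay 1 label off ax,n 0.0031 -0.0061 (array([0.5209, 0.1338]), array([0.031, 0.05 ]), 6.5, array([459., 191.]))
bay 2 label off ax,n -0.0001 -0.0064 (array([0.5134, 0.2002]), array([0.031, 0.05 ]), 6.1, array([527., 190.]))
shift [0.0019 0.0025 0.1329] roll -0.006 at [ 0.547  -0.0366  0.3479] w -0.0001
```

The touch probe met nothing within 3.5 mm of full depth, so all three packs are fully down. Next: lower in front of the slide and push it home.

Call:
carry_out([
  [0.001, 0, 0.05, -0.004, 0],
  [0.001, 0, 0.1, -0.004, 0],
  [0.001, 0, 0.14, -0.004, 0],
  [0.001, 0, 0.155, -0.004, 0],
  [0.001, 0.01, 0.155, -0.004, 0],
  [0.001, 0.025, 0.155, -0.004, 0],
  [0.001, 0.04, 0.155, -0.004, 0],
  [0.001, 0.045, 0.155, -0.004, 0],
])

```text
clock: 58.3
tcp_pos: [0.5416, 0.0151, 0.1934]
orientation: [-0.184, 3.133, 0.003]
contact_force: [-0.2, 0.5, 0.2]
grip_width: -0.0002
gripper_force: 0.0
```

Call:
carry_out([
  [0, 0.008, 0, 0, 0],
  [0, 0.016, 0, 0, 0],
  [0, 0.024, 0, 0, 0],
  [0, 0.034, 0, 0, 0],
  [0, 0.046, 0, 0, 0],
  [0, 0.06, 0, 0, 0],
  [0, 0.074, 0, 0, 0],
  [0, 0.088, 0, 0, 0],
])

```text
clock: 59.1
tcp_pos: [0.531, 0.1006, 0.1916]
orientation: [0.178, -3.137, -0.0]
contact_force: [0.7, -2.1, 1.5]
grip_width: 0.0001
gripper_force: 1.2
```

```bash
python3 - <<'E'
from h import *
o=r.get_obs(); c=cal('wrist'); im=shot('wrist','w22'); 
for l in labels('wrist',im,c,.041,300):
    if l[0][0]>.45 and l[0][0]<.56: print(l)
f=BAY[0]-AX*.097; d=o['tcp_pos'][:2]-f; print(o['tcp_pos'],o['contact_force'],'along from out front',d@AX,d@N, yawto(96.2)[0])
E
```

```text
(array([0.5076, 0.1394]), array([0.05 , 0.075]), 6.4, array([373., 236.]))
(array([0.5118, 0.215 ]), array([0.031, 0.051]), 6.6, array([521., 280.]))
(array([0.5599, 0.2244]), array([0.029, 0.054]), 62.8, array([505., 373.]))
[0.53095378 0.10057329 0.1916494 ] [ 0.74997292 -2.09949144  1.51805827] along from out front 0.0659589891349997 0.0003031391647968758 0.008738822241751848
```

Call:
carry_out([
  [0, 0.016, 0, 0, 0],
  [0, 0.034, 0, 0, 0],
  [0, 0.052, 0, 0, 0],
  [0, 0.07, 0, 0, 0],
  [0, 0.088, 0, 0, 0],
  [0, 0.106, 0, 0, 0],
  [0, 0.124, 0, 0, 0],
  [0, 0.138, 0, 0, 0],
])

```text
clock: 59.95
tcp_pos: [0.5147, 0.2376, 0.1914]
orientation: [0.179, -3.135, 0.0]
contact_force: [-0.8, -2.6, 2.1]
grip_width: -0.0
gripper_force: 1.1
```

Call:
carry_out([
  [0, 0.008, 0, 0, 0],
  [0, 0.014, 0, 0, 0],
  [0, 0.02, 0, 0, 0],
  [0, 0.026, 0, 0, 0],
  [0, 0.032, 0, 0, 0],
  [0, 0.036, 0, 0, 0],
  [0, 0.04, 0, 0, 0],
  [0, 0.04, 0, 0, 0],
])

```text
clock: 60.75
tcp_pos: [0.5109, 0.274, 0.1913]
orientation: [0.174, -3.135, 0.004]
contact_force: [-1.7, -3.9, -1.7]
grip_width: -0.0003
gripper_force: 1.8
```

```bash
python3 - <<'E'
from h import *
o=r.get_obs(); f=BAY[0]-AX*.097; d=o['tcp_pos'][:2]-f; print(o['tcp_pos'],o['contact_force'],d@AX+.017,d@N)
E
```

```text
[0.51089984 0.27402918 0.19129961] [-1.72442172 -3.9164119  -1.7007639 ] 0.25756614490288 -0.0009003768726843948
```

Force 4 N, not yet at the stop. Pushing on a few mm.

Call:
carry_out([
  [0, 0.002, 0, 0, 0],
  [0, 0.003, 0, 0, 0],
  [0, 0.004, 0, 0, 0],
  [0, 0.005, 0, 0, 0],
  [0, 0.005, 0, 0, 0],
  [0, 0.005, 0, 0, 0],
  [0, 0.005, 0, 0, 0],
  [0, 0.005, 0, 0, 0],
])

```text
clock: 61.55
tcp_pos: [0.5106, 0.2798, 0.1916]
orientation: [0.176, -3.136, 0.002]
contact_force: [-1.5, -7.4, 0.1]
grip_width: 0.0001
gripper_force: 3.3
```

```bash
python3 - <<'E'
from h import *
o=r.get_obs(); f=BAY[0]-AX*.097; d=o['tcp_pos'][:2]-f; print(o['tcp_pos'],o['contact_force'],d@AX+.017,d@N)
E
```

```text
[0.51060295 0.27983469 0.19161226] [-1.46465695 -7.43998071  0.13552311] 0.2633697569713565 -0.0005685417190201235
```

Call:
carry_out([
  [0, 0.001, 0, 0, 0],
  [0, 0.002, 0, 0, 0],
  [0, 0.003, 0, 0, 0],
  [0, 0.003, 0, 0, 0],
  [0, 0.003, 0, 0, 0],
  [0, 0.003, 0, 0, 0],
  [0, 0.003, 0, 0, 0],
  [0, 0.003, 0, 0, 0],
])

```text
clock: 62.35
tcp_pos: [0.5106, 0.2803, 0.1916]
orientation: [0.173, -3.136, 0.007]
contact_force: [-0.3, -13.6, 3.7]
grip_width: -0.0003
gripper_force: 6.6
```

Call:
carry_out([
  [0, 0.002, 0, 0, 0],
  [0, 0.004, 0, 0, 0],
  [0, 0.004, 0, 0, 0],
  [0, 0.004, 0, 0, 0],
  [0, 0.0, 0, 0, 0],
  [0, -0.02, 0, 0, 0],
  [0, -0.05, 0, 0, 0],
  [0, -0.08, 0, 0, 0],
])

```text
clock: 63.15
tcp_pos: [0.5199, 0.2054, 0.1923]
orientation: [-0.181, 3.134, 0.004]
contact_force: [0.4, 0.0, -0.1]
grip_width: 0.0
gripper_force: 0.0
```

Call:
carry_out([
  [0, 0, -0.05, 0, 0],
  [0, 0, -0.1, 0, 0],
  [0, 0, -0.15, 0, 0],
  [0, 0.03, -0.15, 0, 0],
  [0, 0.06, -0.15, 0, 0],
  [0, 0.06, -0.15, 0, 0],
  [0, 0.06, -0.15, 0, 0],
  [0, 0.06, -0.15, 0, 0],
])

```text
clock: 63.95
tcp_pos: [0.5126, 0.2637, 0.3418]
orientation: [-0.177, 3.136, 0.0]
contact_force: [-0.4, 0.2, 0.1]
grip_width: -0.0002
gripper_force: 0.0
```

```bash
python3 - <<'E'
from h import *
c=cal('wrist'); im=shot('wrist','w23'); o=r.get_obs(); print(o['tcp_pos'])
hsv=cv2.cvtColor(im,cv2.COLOR_RGB2HSV)
# recess: ring / circle near the expected spot; edge between grey block and red case
u,v=proj('wrist',[.5062,.3163,.054],c).astype(int); print(u,v)
g=cv2.cvtColor(im,cv2.COLOR_RGB2GRAY)[v-30:v+30,u-30:u+30]
ci=cv2.HoughCircles(cv2.resize(g,None,fx=4,fy=4,interpolation=cv2.INTER_CUBIC),cv2.HOUGH_GRADIENT,1,200,param1=80,param2=20,minRadius=20,maxRadius=60)
if ci is not None:
    a,b,rr=ci[0][0]; p=onz('wrist',u-30+a/4,v-30+b/4,.054,c)[:2]; print(p,rr,'ax off',((p-[.5062,.3163])@AX).round(4))
row=im[v+12]; red=[x for x in range(u,u+80) if int(row[x,0])>int(row[x,1])+60][:1]; 
q=onz('wrist',red[0],v+12,.056,c)[:2]; print('red edge from recess',(q-p)@AX)
# pin tool in stand, from top picture
t=shot('top','t23'); h=cv2.cvtColor(t,cv2.COLOR_RGB2HSV)
x,y=320,179; m=((h[:,:,0]>5)&(h[:,:,0]<20)&(h[:,:,1]>110)).astype(np.uint8)[y-12:y+12,x-12:x+12]; print('handle px',m.sum(),np.argwhere(m).mean(0)+[y-12,x-12] if m.sum() else None)
E
```

```text
[0.51269693 0.26333777 0.34174739]
335 206
[0.50741758 0.31565328] 43.3 ax off -0.0008
red edge from recess 0.024087841024308478
handle px 11 [180.81818182 319.09090909]
```

```bash
python3 -c "
from bench import r
print(r.hand_in())"
```

```text
the job is handed in; nothing more can be done
None
```

I handed the job in, but the hand-in returned no verdict: three old packs lie in the grey tray, fresh packs sit flat in all three bays, the slide is pushed home to its stop (within about 1 mm), and the pin tool is back upright in its stand.

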